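# Clamp an instrument box in the bench fixture

### The job

Clamp the grey instrument box in the bench fixture: push the blue sliding jaw up until the box sits square and without a gap between the two jaws, then put the red T-handle hex key fully home in the jaw's cap screw and only then turn it clockwise until the screw stops. Put the key back upright in its hole in the stand, and leave the other two tools in the stand and the multimeter where they are.

Things in the scene. Friction and masses are not known exactly. Their poses are not given: they have to be found in the camera images.
- fixture: Bench clamping fixture screwed to the table: aluminium T-slot base plate 100 x 260 mm, its top 16 mm above the table, with a dark steel fixed jaw (100 wide, 25 thick, top 52 mm above the table) standing on its +y end. Origin: middle of the base's underside, on the table. Own +y is the closing direction, from the sliding jaw towards the fixed jaw; the fixed jaw's face is at y = +105 mm.
- jaw (a joint): Slide of the blue sliding jaw (90 mm wide in x, 50 mm long in y, 34 mm high, underside 16 mm and top 50.5 mm above the table), m. 0 = fully open, grows as the jaw moves along the fixture's +y; it reads 0.070 when the box is clamped between both jaws. A dry slide that takes about 4 N to move and stays where it is left; the tightened screw locks it.
- jaw_back (a point): Centre of the sliding jaw's back face (the face to push, which looks to the fixture's -y), 33.5 mm above the table. Axes as the fixture's. Behind it the base plate is free for at least 35 mm.
- ibox: Loose grey die-cast instrument box, 96 (x) x 80 (y) x 34 mm, about 0.35 kg, with four terminals and a black knob standing up to 14 mm above its lid. It lies on the fixture's base between the jaws with gaps on both sides and a little askew. Origin: middle of its underside; x, y parallel to the fixture's when it sits square.
- lock_screw (a joint): Turn of the jaw's cap screw, rad. Grows clockwise seen from above; starts between 0 and 0.35 (loose) and stops hard at 1.1 (tight). Turns with about 0.05 N m, and has about 8 degrees of play round the key each way; oiled steel, so the key slides in and out easily.
- socket_mouth (a point): Centre of the mouth of the hexagon socket in the cap screw's head (steel, 22 mm across, standing vertically in the middle of the sliding jaw's top); 64.5 mm above the table, moves with the jaw. The socket is 12.8 mm across flats and 9 mm deep. Axes turn with the screw: z up, x points to a corner of the hexagon (corners every 60 degrees).
- socket_floor (a point): Centre of the flat floor of the same socket, 9 mm below its mouth, 55.5 mm above the table; same axes.
- key12: Red T-handle hex key, 0.16 kg: steel hexagon blade 12 mm across flats, with a chamfered end (the last 3 mm taper to 9 mm), and a red crossbar 90 mm long, 16 mm thick, 18 mm high across its top. It starts upright in one of the stand's three holes. Origin: centre of the blade's end (the tip); z runs up the blade to the handle, the crossbar lies along y, x points to a corner of the hexagon.
- key12_bar (a point): Centre of the red key's crossbar, 130 mm above its tip along the key's z. Same axes as the key. Below the bar a hub 15 mm across goes down 20 mm to the blade.
- stand: Black plastic tool stand fixed to the table, 180 (x) x 60 (y) x 60 mm high, with a row of three equal square holes 17.5 mm wide and 52 mm deep along its x, 62 mm apart, rims chamfered 3 mm. Origin: middle of its underside.
- hole0 (a point): Centre of the floor of the stand's first hole (x = -62 mm), 8 mm above the table. Axes as the stand's.
- hole1 (a point): Centre of the floor of the stand's middle hole, 8 mm above the table.
- hole2 (a point): Centre of the floor of the stand's third hole (x = +62 mm), 8 mm above the table.
- key10: Green T-handle hex key, 10 mm, too small for the screw: stands in another hole of the stand, crossbar 80 mm long, centre 112 mm above its tip. Origin at its tip. Leave it.
- nutdriver: Nut driver with a yellow and black round handle 23 mm thick, 151 mm tall, standing in the remaining hole. Origin at its tip. Leave it.
- multimeter: Yellow and black multimeter, 170 x 82 x 46 mm, lying on the bench. Origin: middle of its underside. Leave it.
Mind the look-alikes: they are no part of the job. There is more than one size of the key12; the one meant has the size given above.

How it is judged:
By the outcome, as a careful person would: the job done as asked, in the order asked, and still so for the second after the job is handed in, with the robot touching nothing.
It also fails if it takes over 70 s, if anything falls off the work surface, if the arm or the gripper's body presses on something with over 40 N, if the wrist force passes 120 N, or if a joint passes its speed limit or range.

### The arm

A 6-joint arm with a two-finger parallel gripper is mounted at the origin on the work surface. World frame = base frame: x ahead of the robot, y to its left, z up, the work surface at z = 0. Lengths are in mm, angles in degrees, forces in N, time in s.
With the tool pointing down it reaches from about 350 to 975 mm from the base axis. Payload 4.9 kg.
Tool frame: the origin (TCP) lies between the finger pads; the fingertips stand 17 mm ahead of it and the grasp point (between the pads) lies 2 mm behind it; z points along the fingers, y is the line along which they close (so a half turn about z gives the same grasp; the last joint's range is limited). The gripper opens to 85 mm and grips with 20 to 120 N. Pads are 22 mm wide; open, the fingers measure 114 mm over their backs; the gripper's body (76 mm by 85 mm) begins 54 mm behind the grasp point. The pads swing forward as they close: fully open they stand 13 mm farther back than shut.
Start: joints at [67.151, 3.019, 92.412, -0, 84.569, -6.818], TCP at [172.592, 600.678, 248.304] pointing down, gripper open.
Joint ranges: [-172.51, 172.51], [-57.92, 126.97], [3.15, 148.05], [-58.71, 238.71], [5.1, 150.11], [-179.66, 179.66]. Speed limits (degrees/s): [147.25, 147.25, 180, 180, 180, 180].

### API

Orientations are given as [roll, pitch, yaw] about the fixed x, y, z axes, in that order (R = Rz(yaw) Ry(pitch) Rx(roll)).
In Python, from plant import arm, grab_frame, camera_params, order gives the robot as it stands.
- The arm moves only by the tool servo_tool, never from a script. Its argument "series" is a list of rows, each a list of 4 numbers: the shift along the tool's x, y, z in m, then the turn about the tool's z in rad. A call has 1 to 12 rows; each row shifts and turns the commanded pose from where the row before left it, along the tool's axes as they then stand; what a row does not reach is not made up. A row lasts 1/10 s, in which the tool goes at most 50 mm and 8.59 degrees, less where a joint would pass 70% of its speed; a pose out of reach is approached as far as the arm can. A call with a gripper value outside its range is refused whole. "grip" is the finger opening in m, from 0 to 0.0854, set as the call begins (left out, the last holds). The fingers move at their own pace and stop on an object; "force" is the grip in N (left out, the last holds). Time passes only in rows, so rows that do not move let the fingers close. It gives the time, the measured TCP pose, the force, the opening and the grip force at its end, in the units of the state.
- arm.sense(): the state, without advancing time (a new reading comes with each control period).
- grab_frame(name): name is "scene" or "top" or "wrist"; returns (picture, depth): 420x560x3 uint8, red, green, blue; 420x560 float32, mm along the optical axis (not along the pixel's ray), 0 where there is no reading.
- camera_params(name): a dict with "fov_y" (degrees; the focal length in pixels is half the picture's height over the tangent of half this angle, whatever the lens; pixels are square), "cx", "cy" (the principal point, pixels), "k1" (the pictures are not rectified: a ray, as slopes to the right and down, at radius r is drawn at 1 + k1 r^2 times it, then the intrinsics apply), "view" (4x4, takes a point from world to camera coordinates); the wrist camera has in their place "T_tool_cam" (4x4, takes a point from camera to tool coordinates, whose origin is the TCP and whose axes are the flange's). Camera axes: x right, y down, z forward; pixel columns grow to the right and rows downward; lengths in mm; the calibration is good to about 2 mm. A picture is of the moment at which its call begins: read the wrist's pose just before it. camera_params takes no time and is no camera call.
- order.job_done(): hands the job in; it is judged then, once.
The state is a dict: "time_s": time; "qpos": joint angles; "qd": joint speeds; "joint_efforts": joint torques, N m; "tool_pos": TCP position; "orientation": TCP orientation; "wrist_force": force on the tool from outside, world axes, zero at the start; "wrist_torque": the same for the moment, N m; "finger_gap": finger opening in mm; "grip_force": force on a finger pad.
Only numpy, scipy, OpenCV 4.12 (cv2) and the standard library are available. Lean on these libraries where they do the work, as an engineer would, in place of code of your own. Each camera call takes 0.05 s, during which the arm holds its last target. There are 200 camera calls.

## Working session

There is one attempt and no reset: what is moved stays moved. The work goes in short steps, Python scripts to look and compute and a tool call to move; the robot and the scene stay as the last step left them, time stands still between calls to the robot, and variables do not carry over. Pictures are saved under pics/ and viewed, at most 10 in all, crops included, and the job is handed in when it is done.

Besides the shell and the picture viewer there is one more tool, called after "Call:" by a JSON object that holds its "name" and its "arguments". servo_tool: Moves the arm, as the interface text tells. Its arguments: {"type":"object","properties":{"series":{"type":"array"},"grip":{"type":"number"},"force":{"type":"number"}},"required":["series"]}

```bash
mkdir -p pics; ls; cat > h.py <<'E'
import numpy as np, cv2
from plant import arm, grab_frame, camera_params, order
from scipy.spatial.transform import Rotation as Ro
def tool():
    s=arm.sense(); T=np.eye(4); T[:3,:3]=Ro.from_euler('xyz',s['orientation'],degrees=True).as_matrix(); T[:3,3]=s['tool_pos']; return T
def snap(n,tag):
    T=tool(); p=camera_params(n); im,d=grab_frame(n)
    C=np.linalg.inv(np.array(p['view'])) if 'view' in p else T@np.array(p['T_tool_cam'])
    f=210/np.tan(np.radians(p['fov_y'])/2)
    np.savez(f'pics/{tag}.npz',im=im,d=d,C=C,f=f,c=[p['cx'],p['cy']],k1=p['k1'])
    cv2.imwrite(f'pics/{tag}.png',im[:,:,::-1]); return im,d
def cloud(tag):
    z=np.load(f'pics/{tag}.npz'); v,u=np.mgrid[0:420,0:560]
    K=np.array([[z['f'],0,z['c'][0]],[0,z['f'],z['c'][1]],[0,0,1.]])
    r=cv2.undistortPoints(np.stack([u,v],-1).reshape(-1,1,2).astype(float),K,np.array([float(z['k1']),0,0,0,0])).reshape(420,560,2)
    d=z['d'][...,None]; P=np.concatenate([r*d,d],-1)
    return P@z['C'][:3,:3].T+z['C'][:3,3], z['im'], z['d']
def ray(tag,u,v,h):
    "world point where pixel ray meets z=h"
    z=np.load(f'pics/{tag}.npz'); K=np.array([[z['f'],0,z['c'][0]],[0,z['f'],z['c'][1]],[0,0,1.]])
    r=cv2.undistortPoints(np.array([[[u,v]]],float),K,np.array([float(z['k1']),0,0,0,0])).ravel()
    w=z['C'][:3,:3]@[r[0],r[1],1]; o=z['C'][:3,3]; return o+w*(h-o[2])/w[2]
E
python3 - <<'E'
from h import *
for n in('scene','top','wrist'): snap(n,n+'0'); print(n,np.load(f'pics/{n}0.npz')['C'].round(3).tolist(), np.load(f'pics/{n}0.npz')['f'])
print(arm.sense())
a=np.hstack([cv2.imread(f'pics/{n}0.png') for n in('scene','top')]); cv2.imwrite('pics/a.png',cv2.resize(a,(800,300),interpolation=cv2.INTER_AREA))
E
```

```text
pics
scene [[-0.058, 0.741, -0.669, 1092.838], [0.998, 0.035, -0.048, -37.184], [-0.012, -0.67, -0.742, 787.826], [0.0, 0.0, 0.0, 1.0]] 393.554346973165
top [[0.028, -0.981, 0.19, 266.652], [-0.999, -0.033, -0.025, -60.45], [0.031, -0.189, -0.981, 1066.543], [0.0, 0.0, 0.0, 1.0]] 457.94641950527466
wrist [[0.277, 0.911, 0.305, 93.627], [0.961, -0.262, -0.089, 622.593], [-0.001, 0.317, -0.948, 371.241], [0.0, 0.0, 0.0, 1.0]] 299.79856601702863
{'time_s': 0.15, 'qpos': array([ 6.71498015e+01,  3.04829921e+00,  9.24734362e+01,  5.03102314e-04,
        8.45687909e+01, -6.81804728e+00]), 'qd': array([ 0.05182399, -0.03562606, -0.2752916 , -0.01994614,  0.06676711,
        0.07519522]), 'joint_efforts': array([ 7.47420745e-04, -3.94247818e+01, -3.70718336e+01, -1.34542752e-04,
        4.71887965e-03,  4.22251537e-05]), 'tool_pos': array([172.42840576, 600.27095883, 247.35444499]), 'orientation': array([-1.79910173e+02, -1.12442106e-02,  1.63967792e+02]), 'wrist_force': array([ 0.14558207, -0.1246426 , -0.24309503]), 'wrist_torque': array([ 0.04118509, -0.02424889, -0.0268024 ]), 'grip_force': 0.0, 'finger_gap': 85.59882490720207}
```

View pics/top0.png

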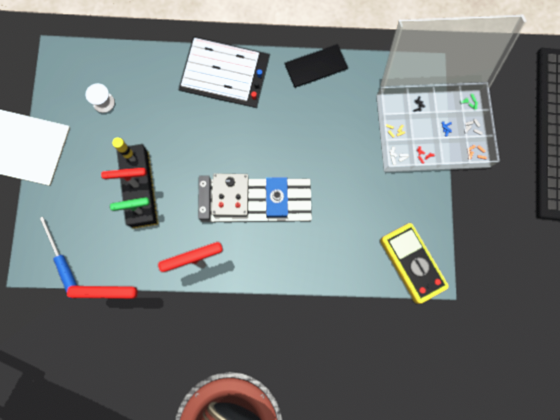

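View pics/scene0.png

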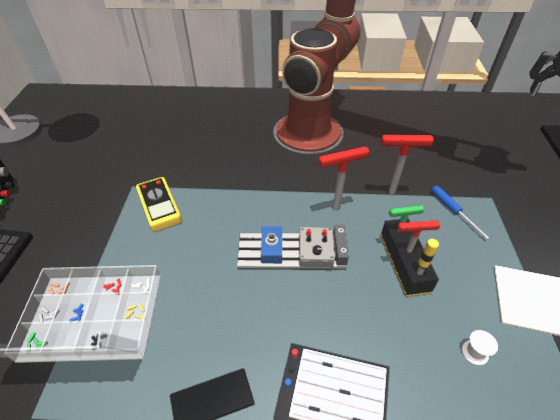

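The top picture shows three red T-handles: one in the stand (124,173), and two longer ones standing on the bench (190,257) and (100,292). The one in the stand fits: it stands in a hole, and its bar of about 43 px is about 90 mm at that depth. The jaw is at (277,197), the box at (230,195) and the fixed jaw at (204,198). Next I'll measure these and check the key in a crop.

```bash
python3 - <<'E'
from h import *
def rect(n,m,P,zlo,zhi):
    m=m&(P[...,2]>zlo)&(P[...,2]<zhi)
    q=P[m]; 
    if len(q)<8: print(n,'few',len(q));return
    r=cv2.minAreaRect(q[:,:2].astype(np.float32)); print(n,len(q),'c',np.round(r[0],1),'size',np.round(r[1],1),'ang',round(r[2],1),'z',np.percentile(q[:,2],[5,50,95]).round(1),'mean',q.mean(0).round(1))
for t in('top0','scene0'):
    P,im,d=cloud(t); hsv=cv2.cvtColor(im,cv2.COLOR_RGB2HSV); h,s,v=[hsv[...,i].astype(int) for i in range(3)]
    red=((h<8)|(h>172))&(s>150)&(v>60); blue=(h>100)&(h<125)&(s>150)&(v>60); green=(h>50)&(h<85)&(s>120); yel=(h>22)&(h<35)&(s>150)
    X,Y=P[...,0],P[...,1]
    print(t); 
    n,l,st,ce=cv2.connectedComponentsWithStats(red.astype(np.uint8))
    for i in range(1,n):
        if st[i,4]>80: print(ce[i].round()); rect('red',l==i,P,60,400)
    near=(X>300)&(X<700)&(Y>-250)&(Y<400)
    rect('blue',blue&near,P,45,56); rect('green',green&near,P,100,170); rect('yel',yel&near,P,60,200)
    g=(s<60)&near&(d>0)
    rect('stand',(v<60)&near&(Y>100),P,55,65)
    if t=='top0':
        grey=(s<70)&near
        rect('fixedjaw',grey&(Y<170),P,49,55)
        rect('screw',grey&(Y<40),P,60,68)
        lid=grey&(Y<120);rect('box lid',lid,P,46.,52)
a=cv2.resize(np.load('pics/top0.npz')['im'][120:240,85:325,::-1],None,fx=3.3,fy=3.3,interpolation=cv2.INTER_CUBIC)
cv2.imwrite('pics/crop.png',a)
E
```

```text
top0
[125. 173.]
red 364 c [535.  230.4] size [42.1 87.8] ang 7.4 z [132.5 144.2 147.6] mean [520.8 226.8 142.4]
[190. 257.]
red 691 c [348.6  74.8] size [ 19.9 122.6] ang 21.1 z [187.9 193.  195.7] mean [348.1  74.6 192.2]
[102. 292.]
red 779 c [278.1 234.2] size [ 20.7 124.1] ang 0.3 z [187.7 192.6 195.3] mean [278.  232.3 192.1]
blue 556 c [505.3 -90.4] size [88.  46.8] ang 3.8 z [46.4 49.7 53. ] mean [503.7 -90.1  49.7]
green 313 c [461.8 217.2] size [16.2 79.7] ang 11.1 z [118.  126.8 130.1] mean [460.6 215.6 125.7]
yel 170 c [580.9 241. ] size [20.6 18.9] ang 27.1 z [ 89.2 144.7 159.7] mean [578.1 239.1 135.8]
stand 665 c [520.6 228.3] size [176.4  59.3] ang 11.3 z [55.9 58.7 62.2] mean [515.9 224.1  58.8]
fixedjaw 1106 c [449.8 -14.8] size [212.9 201.4] ang 1.3 z [49.2 50.6 53.7] mean [503.7  29.7  50.9]
screw 127 c [501.4 -30.1] size [135.   61.2] ang 75.8 z [60.4 62.9 65.9] mean [515.4 -22.9  63. ]
box lid 1549 c [450.4 -14.8] size [213.5 202. ] ang 1.4 z [46.7 49.3 51.6] mean [505.   24.9  49.2]
scene0
[406. 141.]
red 647 c [282.7 235.7] size [ 24.6 128.3] ang 0.3 z [155.2 188.  195.4] mean [288.  234.3 184. ]
[343. 157.]
red 635 c [353.5  75.9] size [ 23.2 124.5] ang 21.8 z [156.3 189.  195.3] mean [358.5  75.3 184.7]
[418. 226.]
red 377 c [526.5 230.7] size [15.9 87.2] ang 5.8 z [121.3 144.4 148.3] mean [528.7 229.5 141.2]
blue 337 c [509.8 -89.2] size [86.4 43. ] ang 2.8 z [48.5 50.5 52.7] mean [511.7 -89.   50.6]
green 270 c [465.7 219.1] size [14.2 79. ] ang 11.0 z [107.5 126.5 130.1] mean [468.  218.3 124. ]
yel 46 c [591.6 241.7] size [20.1 10.3] ang 67.3 z [ 94.2 139.9 158.4] mean [592.8 240.4 130.8]
stand 1126 c [527.3 230.9] size [178.2  60.2] ang 11.7 z [57.2 60.2 62.4] mean [541.2 226.8  60. ]
```

View pics/crop.png

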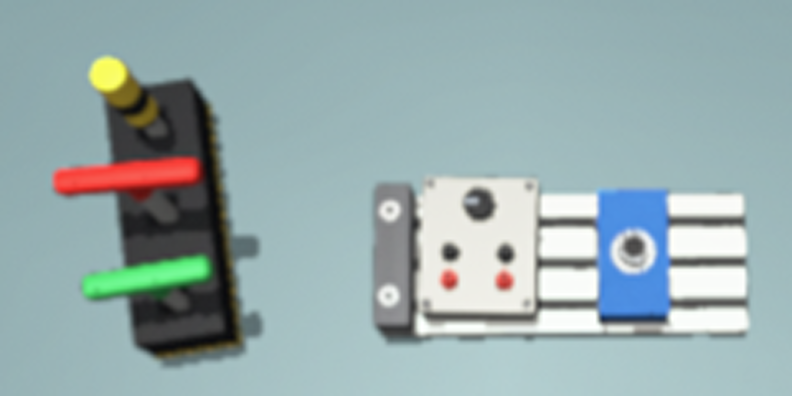

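The crop shows the red key in the stand's middle hole (its bar at crop 130,175), with the bar's top at about 147 mm as expected. I'll turn the tool to yaw 94 and fly above the fixture.

Call:
{"name": "servo_tool", "arguments": {"series": [[0, 0, 0, 0.136], [0, 0, 0, 0.136], [0, 0, 0, 0.136], [0, 0, 0, 0.136], [0, 0, 0, 0.136], [0, 0, 0, 0.136], [0, 0, 0, 0.136], [0, 0, 0, 0.136], [0, 0, 0, 0.136]], "grip": 0.03}}

```text
time_s: 1.05
tool_pos: [172.5, 600.4, 247.8]
orientation: [-180.0, 0.0, 93.5]
wrist_force: [0.1, -0.8, -0.6]
finger_gap: 30.1
grip_force: 0.0
```

Call:
{"name": "servo_tool", "arguments": {"series": [[-0.043, 0.019, 0, 0], [-0.043, 0.019, 0, 0], [-0.043, 0.019, 0, 0], [-0.043, 0.019, 0, 0], [-0.043, 0.019, 0, 0], [-0.043, 0.019, 0, 0], [-0.043, 0.019, 0, 0], [-0.043, 0.019, 0, 0], [-0.043, 0.019, 0, 0], [-0.043, 0.019, 0, 0], [-0.043, 0.019, 0, 0], [-0.043, 0.019, 0, 0]]}}

```text
time_s: 2.25
tool_pos: [435.0, 99.2, 248.2]
orientation: [180.0, -0.0, 93.8]
wrist_force: [0.8, 1.0, 0.0]
finger_gap: 30.3
grip_force: 0.0
```

Call:
{"name": "servo_tool", "arguments": {"series": [[-0.043, 0.019, 0, 0], [-0.043, 0.019, 0, 0], [-0.043, 0.019, 0, 0], [0, 0, 0, 0], [0, 0, 0, 0], [0, 0, 0, 0]]}}

```text
time_s: 2.85
tool_pos: [499.7, -23.1, 248.0]
orientation: [-180.0, -0.0, 93.9]
wrist_force: [-0.2, 0.2, 0.0]
finger_gap: 29.9
grip_force: 0.0
```

```bash
python3 - <<'E'
from h import *
s=arm.sense(); print(s['tool_pos'],s['orientation'],s['qpos'],s['finger_gap'])
snap('wrist','w1')
P,im,d=cloud('w1'); hsv=cv2.cvtColor(im,cv2.COLOR_RGB2HSV); h,S,v=[hsv[...,i].astype(int) for i in range(3)]
m=(h>100)&(h<125)&(S>150)&(P[...,2]>45)&(P[...,2]<55); q=P[m]; print(cv2.minAreaRect(q[:,:2].astype(np.float32)),np.median(q[:,2]))
cv2.imwrite('pics/w1b.png',cv2.resize(im[:,:,::-1],(800,600),interpolation=cv2.INTER_CUBIC))
E
```

```text
[499.71392075 -23.13533502 247.97828639] [-1.79963657e+02 -3.09462272e-02  9.38738639e+01] [-1.11915157e+01 -1.44318515e+01  1.08665748e+02  2.04911523e-02
  8.58092410e+01 -1.50668946e+01] 29.944907924689886
((508.6174621582031, -88.3488540649414), (84.98211669921875, 47.50645065307617), 1.8873419761657715) 48.94693354078083
```

View pics/w1b.png

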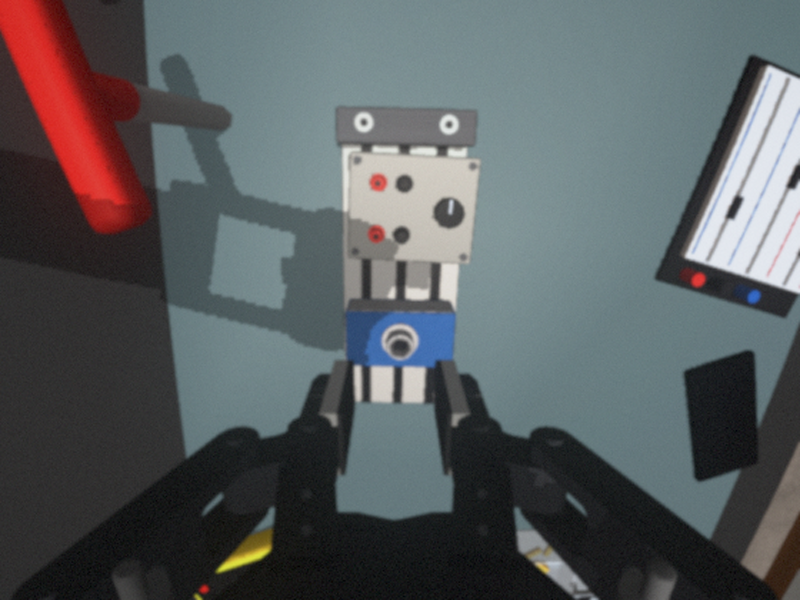

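The wrist view (800x600) shows the screw ring at about (400,340), the jaw's back top edge from (346,365) to (454,366), the box askew with its lid corners at (350,153), (480,159), (470,263) and (348,257), and the fixed jaw's far edge from (337,107) to (476,110).

```bash
python3 - <<'E'
from h import *
k=1/1.42857
for n,u,v,z in[('bL',346,366,50.5),('bR',454,366,50.5),('screw',400,341,64.5),('fL',337,107,52),('fR',476,110,52),('b1',350,153,50),('b2',480,159,50),('b3',470,263,50),('b4',348,257,50)]:
    print(n,ray('w1',u*k,v*k,z).round(1))
print('top screw',ray('top0',85+634/3.3,120+249/3.3,64.5))
P,_,_=cloud('w1'); print(P[int(366*k)-6,int(400*k)-20])
E
```

```text
bL [ 465.  -115.    50.5]
bR [ 555.6 -108.9   50.5]
screw [508.  -82.5  64.5]
fL [452.2  86.   52. ]
fR [548.9  90.7  52. ]
b1 [462.3  55.7  50. ]
b2 [556.1  58.   50. ]
b3 [558.1 -19.5  50. ]
b4 [463.6 -21.2  50. ]
top screw [503.29324121 -91.18765814  64.5       ]
[ 485.92883523 -105.78720234   49.38621374]
```

Call:
{"name": "servo_tool", "arguments": {"series": [[0, 0, 0, 0.016], [-0.043, 0.0012, 0, 0], [-0.043, 0.0012, 0, 0], [-0.043, 0.0012, 0, 0], [0, 0, 0.04, 0], [0, 0, 0.04, 0], [0, 0, 0.04, 0], [0, 0, 0.04, 0], [0, 0, 0.03, 0], [0, 0, 0.01, 0], [0, 0, 0.005, 0], [0, 0, 0, 0]]}}

```text
time_s: 4.1
tool_pos: [511.0, -152.3, 44.2]
orientation: [179.9, 0.0, 93.0]
wrist_force: [-0.0, -1.6, -0.0]
finger_gap: 29.9
grip_force: 0.0
```

Call:
{"name": "servo_tool", "arguments": {"series": [[0.008, 0, 0, 0], [0.008, 0, 0, 0], [0.008, 0, 0, 0], [0.006, 0, 0, 0], [0.006, 0, 0, 0], [0.006, 0, 0, 0], [0.006, 0, 0, 0], [0.006, 0, 0, 0], [0.006, 0, 0, 0], [0.006, 0, 0, 0], [0.006, 0, 0, 0]]}}

```text
time_s: 5.2
tool_pos: [507.3, -80.4, 43.7]
orientation: [179.9, 0.1, 92.9]
wrist_force: [2.4, -6.8, 2.0]
finger_gap: 29.9
grip_force: 3.2
```

Call:
{"name": "servo_tool", "arguments": {"series": [[0.004, 0, 0, 0], [0.004, 0, 0, 0], [0.003, 0, 0, 0], [0.003, 0, 0, 0]]}}

```text
time_s: 5.6
tool_pos: [507.2, -75.8, 44.0]
orientation: [179.9, 1.3, 93.1]
wrist_force: [2.5, -51.6, -7.7]
finger_gap: 29.8
grip_force: 25.0
```

Call:
{"name": "servo_tool", "arguments": {"series": [[-0.008, 0, 0, 0], [-0.008, 0, 0, 0], [0, 0, 0, 0]]}}

```text
time_s: 5.9
tool_pos: [505.5, -81.9, 42.2]
orientation: [-179.8, -0.1, 92.9]
wrist_force: [-0.1, -0.4, -0.2]
finger_gap: 30.0
grip_force: 0.0
```

```bash
python3 - <<'E'
from h import *
im,_=snap('top','t2'); w,_=snap('wrist','w2')
a=cv2.resize(im[140:260,185:345],(800,600),interpolation=cv2.INTER_CUBIC)
b=cv2.resize(w,(800,600)); o=np.vstack([cv2.resize(a,(400,300)),cv2.resize(b,(400,300))])
o=np.hstack([cv2.resize(a,(400,300)),cv2.resize(b,(400,300))]); cv2.imwrite('pics/c2.png',o[:,:,::-1]); print(arm.sense()['tool_pos'],arm.sense()['wrist_force'])
E
```

```text
[505.73095315 -81.40501736  42.31066293] [-0.39213709  0.23861543 -0.35890406]
```

View pics/c2.png

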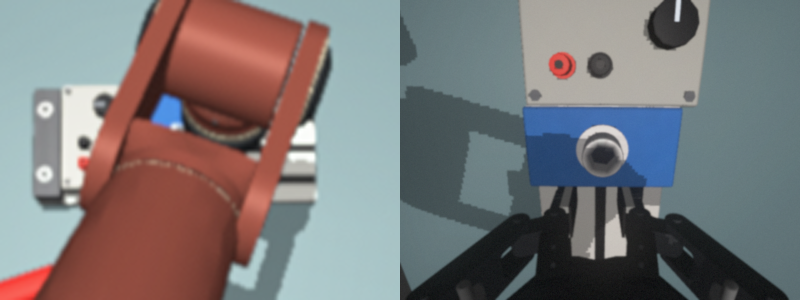

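```bash
python3 - <<'E'
from h import *
for n,u,v,z in[('bL',530-400,186,50.5),('bR',679-400,186,50.5),('jfL',523-400,108,50.5),('jfR',682-400,108,50.5),('boxL',524-400,104,50),('boxR',697-400,104,50),('screw',602-400,144,64.5)]: print(n,ray('w2',u*1.4,v*1.4,z).round(1))
print('screw dy old', -82.5)
for t in('t2',):
  for n,u,v,z in[('fixedface',60,95,52),('fixedface',60,200,52),('boxedge',63,90,50),('boxedge',63,200,50)]: print(n,ray(t,185+u*.4,140+v*.4,z).round(1))
E
```

```text
bL [463.5 -66.   50.5]
bR [554.8 -61.3  50.5]
jfL [462.  -18.5  50.5]
jfR [548.3 -14.1  50.5]
boxL [462.5 -16.4  50. ]
boxR [556.4 -11.4  50. ]
screw [505.5 -32.4  64.5]
screw dy old -82.5
fixedface [541.6  64.8  52. ]
fixedface [444.5  59.5  52. ]
boxedge [547.   62.6  50. ]
boxedge [444.9  57.1  50. ]
```

The left panel (top camera) is mostly hidden by the arm, but it shows the box at the fixed jaw. The right panel (wrist) shows the box flush on the jaw, and the screw at about (602,144). The jaw started about 20 mm in, so its 50 mm of travel and the 50 N of resistance both mean it is clamped. Next I'll enlarge the socket from the same frame.

```bash
python3 - <<'E'
from h import *
im=np.load('pics/w2.npz')['im']; c=im[160:250,230:350]
c=cv2.resize(c,(800,600),interpolation=cv2.INTER_CUBIC).astype(float); c=np.clip(c*1.3,0,255).astype(np.uint8)
cv2.imwrite('pics/sock.png',c[:,:,::-1])
E
```

```text
(no output)
```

View pics/sock.png

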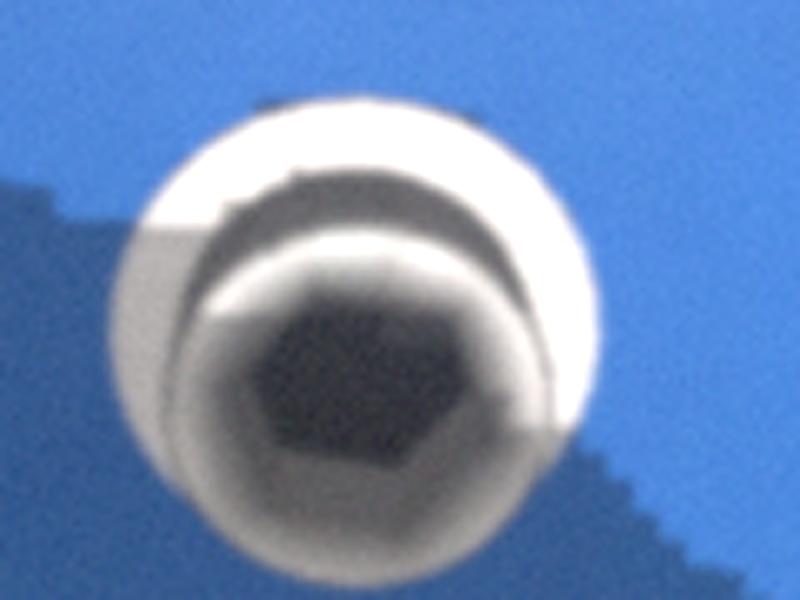

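Enlarged, the screw head's top circle spans x 170–552 and y 228–588. The dark socket floor has corners at about (275,447), (388,468), (475,378) and (250,372).

```bash
python3 - <<'E'
from h import *
g=lambda x,y,z: ray('w2',230+(x+.5)/6.667-.5,160+(y+.5)/6.667-.5,z)
A,B,C,D=[g(*p,55.5)[:2] for p in((275,447),(388,468),(475,378),(250,372))]
for p,q in((A,B),(B,C),(D,A)): e=q-p; print(np.hypot(*e).round(2),np.degrees(np.arctan2(e[1],e[0])).round(1))
# circle
ps=np.array([g(*p,64.5)[:2] for p in((361,228),(361,588),(170,405),(552,405),(228,545),(500,540))],np.float32)
print(cv2.minEnclosingCircle(ps), ps.mean(0)); c=(ps[0]+ps[1]+ps[2]+ps[3])/4; print(c)
ps=np.array([g(*p,50.5)[:2] for p in((355,97),(108,330),(600,330))],np.float32);print(ps)
E
```

```text
6.91 -8.4
7.68 51.5
4.99 -70.2
((506.3717956542969, -40.171817779541016), 10.727629661560059) [506.48917  -42.403095]
[506.27808  -39.748005]
[[505.39383  -25.446182]
 [491.0931   -40.74417 ]
 [521.2465   -39.197704]]
```

Call:
{"name": "servo_tool", "arguments": {"series": [[-0.005, 0, -0.03, 0], [-0.005, 0, -0.045, 0], [0, 0, -0.045, 0], [0, 0, -0.045, 0], [0.04, 0.005, -0.013, 0], [0.04, 0.005, 0, 0], [0.04, 0.005, 0, 0], [0.04, 0.005, 0, 0], [0.04, 0.005, 0, 0], [0.04, 0.005, 0, 0], [0.04, 0.004, 0, 0], [0.038, 0.004, 0, 0]], "grip": 0.036}}

```text
time_s: 7.2
tool_pos: [527.7, 229.7, 220.6]
orientation: [-179.9, -0.0, 93.0]
wrist_force: [0.6, -0.6, 0.3]
finger_gap: 35.9
grip_force: 0.0
```

Call:
{"name": "servo_tool", "arguments": {"series": [[0, 0, 0, -0.061], [0, 0, 0, 0], [0, 0, 0, 0]]}}

```text
time_s: 7.5
tool_pos: [528.3, 227.4, 220.7]
orientation: [-179.9, 0.0, 96.4]
wrist_force: [-0.6, -0.2, 0.7]
finger_gap: 35.9
grip_force: 0.0
```

```bash
python3 - <<'E'
from h import *
print(tool().round(2)[:3,3], arm.sense()['orientation'])
im,d=snap('wrist','w3'); P,_,_=cloud('w3')
hsv=cv2.cvtColor(im,cv2.COLOR_RGB2HSV); h,S,v=[hsv[...,i].astype(int) for i in range(3)]
m=((h<8)|(h>172))&(S>150)&(abs(P[...,2]-145)<6)&(P[...,1]>150)
q=P[m]; print(len(q),cv2.minAreaRect(q[:,:2].astype(np.float32)),np.percentile(q[:,2],[5,50,95]))
snap('top','t3'); P,im,d=cloud('t3')
# fixture check from top: unobstructed
T=np.load('pics/t3.npz')['im'][140:260,185:345]
o=np.hstack([cv2.resize(T,(400,300),interpolation=cv2.INTER_CUBIC),cv2.resize(np.load('pics/w3.npz')['im'],(400,300))]); cv2.imwrite('pics/c3.png',o[:,:,::-1])
E
```

```text
[528.27 227.36 220.69] [-1.79922897e+02  2.28742648e-05  9.63965898e+01]
2372 ((523.19921875, 233.40972900390625), (15.59591293334961, 87.64354705810547), 6.672225475311279) [141.87742291 144.82013438 146.15842243]
```

View pics/c3.png

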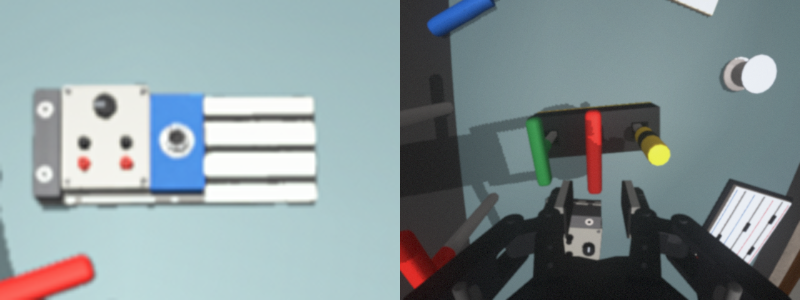

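The fixture now shows the box flush between both jaws. In the wrist view the red bar (594,152) lies between green (539,150) and yellow (657,153). I'll descend and grip.

Call:
{"name": "servo_tool", "arguments": {"series": [[0.005, -0.0028, 0.02, 0], [0, 0, 0.025, 0], [0, 0, 0.02, 0], [0, 0, 0.012, 0], [0, 0, 0.008, 0], [0, 0, 0, 0]]}}

```text
time_s: 8.2
tool_pos: [525.2, 231.2, 135.4]
orientation: [-179.9, 0.0, 96.4]
wrist_force: [0.3, -0.1, 0.1]
finger_gap: 36.1
grip_force: 0.0
```

Call:
{"name": "servo_tool", "arguments": {"series": [[0, 0, 0, 0], [0, 0, 0, 0], [0, 0, 0, 0], [0, 0, 0, 0], [0, 0, 0, 0]], "grip": 0.0, "force": 80}}

```text
time_s: 8.7
tool_pos: [526.4, 231.9, 137.7]
orientation: [179.9, -0.0, 96.4]
wrist_force: [-0.3, -0.2, 5.6]
finger_gap: 14.3
grip_force: 78.9
```

Call:
{"name": "servo_tool", "arguments": {"series": [[0, 0, -0.01, 0], [0, 0, -0.02, 0], [0, 0, -0.025, 0], [0, 0, -0.025, 0], [0, 0, -0.01, 0], [0, 0, 0, 0], [0, 0, 0, 0]]}}

```text
time_s: 9.4
tool_pos: [525.0, 231.5, 224.9]
orientation: [-179.9, 0.0, 96.4]
wrist_force: [0.0, 1.1, -2.5]
finger_gap: 14.8
grip_force: 78.3
```

```bash
python3 - <<'E'
from h import *
s=arm.sense();print(s['tool_pos'], s['orientation'],s['finger_gap'],s['wrist_force'])
im,d=snap('wrist','w4'); im2,_=snap('scene','s4')
o=np.hstack([cv2.resize(im2[120:330,330:540],(400,400),interpolation=cv2.INTER_CUBIC),cv2.resize(im[100:420,120:440],(400,400))]); cv2.imwrite('pics/c4.png',o[:,:,::-1])
E
```

```text
[525.02691486 231.49144338 224.94392872] [-1.79891538e+02  1.79621260e-02  9.64172273e+01] 14.776556763858702 [ 0.0143205   1.07638154 -2.47869244]
```

View pics/c4.png

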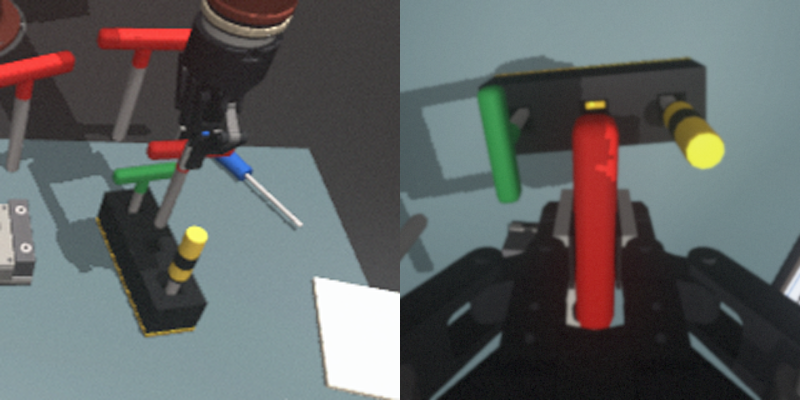

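The grasp is centred and the key has left its hole; it looks about upright. I'll check its tilt in the scene view by comparing the blade line with a projected vertical. I also need the bar in the top camera.

```bash
cat >> h.py <<'E'
def proj(tag,X):
    z=np.load(f'pics/{tag}.npz'); V=np.linalg.inv(z['C']); K=np.array([[z['f'],0,z['c'][0]],[0,z['f'],z['c'][1]],[0,0,1.]])
    return cv2.projectPoints(np.array(X,float).reshape(-1,1,3),cv2.Rodrigues(V[:3,:3])[0],V[:3,3],K,np.array([float(z['k1']),0,0,0,0]))[0].reshape(-1,2)
E
python3 - <<'E'
from h import *
b=(525,231.5)
print('bar,tip proj',proj('s4',[(*b,227),(*b,210),(*b,97)]).round(1))
P,im,d=cloud('s4')
# blade points by depth: near column, height 100-195, near b
m=(abs(P[...,0]-b[0])<25)&(abs(P[...,1]-b[1])<25)&(P[...,2]>95)&(P[...,2]<198)
q=P[m]; print(len(q))
for lo in range(95,198,15):
    k=q[(q[:,2]>=lo)&(q[:,2]<lo+15)]
    if len(k): print(lo,len(k),np.median(k,0).round(1),k[:,1].min().round(1),k[:,1].max().round(1))
P,im,d=cloud('w4'); hsv=cv2.cvtColor(im,cv2.COLOR_RGB2HSV); h,S,v=[hsv[...,i].astype(int) for i in range(3)]
m=((h<8)|(h>172))&(S>150)&(abs(P[...,2]-232)<12)&(np.hypot(P[...,0]-b[0],P[...,1]-b[1])<70)
q=P[m]; print(len(q),cv2.minAreaRect(q[:,:2].astype(np.float32)))
t=q[:,1]-b[1]
print('top z vs y',[ (a,np.median(q[(t>a)&(t<a+12),2]).round(1)) for a in range(-48,48,12) if ((t>a)&(t<a+12)).sum()>5])
E
```

```text
bar,tip proj [[429.7 197. ]
 [427.3 202.9]
 [413.4 238. ]]
221
95 26 [527.4 228.8 104.2] 224.7 237.2
110 30 [527.2 229.  117.7] 224.6 236.7
125 33 [527.5 228.8 133.6] 224.5 236.9
140 32 [527.4 228.3 147.9] 224.3 236.2
155 35 [528.2 228.8 163. ] 224.3 236.5
170 37 [528.1 228.3 178.4] 224.2 236.6
185 28 [528.4 227.8 190.3] 223.7 236.1
5509 ((524.6712646484375, 233.15187072753906), (15.864367485046387, 88.31607818603516), 6.0093278884887695)
top z vs y [(-48, np.float64(231.8)), (-36, np.float64(232.1)), (-24, np.float64(232.0)), (-12, np.float64(232.0)), (0, np.float64(232.2)), (12, np.float64(232.1)), (24, np.float64(232.1)), (36, np.float64(231.1))]
```

Call:
{"name": "servo_tool", "arguments": {"series": [[0, 0, 0, 0.1345], [0, 0, 0, 0.1345], [-0.02, 0.002, 0, 0], [-0.036, 0.003, 0, 0], [-0.036, 0.003, 0, 0], [-0.036, 0.003, 0, 0], [-0.036, 0.003, 0, 0], [-0.036, 0.003, 0, 0], [-0.036, 0.003, 0, 0], [-0.025, 0.0025, 0, 0], [-0.012, 0.0013, 0, 0], [0, 0, 0, 0]]}}

```text
time_s: 10.7
tool_pos: [506.0, -42.5, 225.2]
orientation: [-179.9, -0.0, 80.9]
wrist_force: [-0.0, -0.4, -2.3]
finger_gap: 14.6
grip_force: 78.2
```

Call:
{"name": "servo_tool", "arguments": {"series": [[0, 0, 0.008, 0], [0, 0, 0.008, 0], [0, 0, 0.003, 0], [0, 0, 0, 0], [0, 0, 0, 0]]}}

```text
time_s: 11.2
tool_pos: [506.5, -41.2, 207.2]
orientation: [-180.0, -0.0, 81.1]
wrist_force: [-1.1, -0.1, -1.0]
finger_gap: 14.7
grip_force: 78.2
```

```bash
python3 - <<'E'
from h import *
s=arm.sense();print(s['tool_pos'], s['orientation'],s['finger_gap'],s['wrist_force'])
im2,_=snap('scene','s5'); im,_=snap('wrist','w5')
x,y=proj('s5',[(506,-40,70)])[0]; x0,y0=int(x)-30,int(y)-25; print(x0,y0)
o=np.hstack([cv2.resize(im2[y0:y0+45,x0:x0+60],(800,600),interpolation=cv2.INTER_CUBIC)]); cv2.imwrite('pics/c5.png',o[:,:,::-1])
P,_,d=cloud('s5')
for lo in range(66,190,12):
    m=(abs(P[...,0]-508)<20)&(abs(P[...,1]+41)<20)&(P[...,2]>lo)&(P[...,2]<lo+12)
    k=P[m]; 
    if len(k): print(lo,len(k),np.median(k,0).round(1),k[:,1].min().round(1),k[:,1].max().round(1))
m=(abs(P[...,0]-508)<20)&(abs(P[...,1]+41)<20)&(P[...,2]>61.)&(P[...,2]<67);k=P[m];print('head',len(k),k.mean(0),k.min(0),k.max(0))
P,im,d=cloud('w5'); hsv=cv2.cvtColor(im,cv2.COLOR_RGB2HSV); h,S,v=[hsv[...,i].astype(int) for i in range(3)]
m=((h<8)|(h>172))&(S>150)&(abs(P[...,2]-215)<14)&(np.hypot(P[...,0]-506,P[...,1]+41)<70)
q=P[m]; print(len(q),cv2.minAreaRect(q[:,:2].astype(np.float32)))
E
```

```text
[506.48320212 -41.19092807 207.15994143] [-1.79984393e+02 -5.00725682e-03  8.10536445e+01] 14.72131097470013 [-1.06691273 -0.10123901 -1.01241751]
261 209
66 3 [509.3 -46.8  66.5] -51.2 -32.3
78 13 [510.5 -42.   83.9] -46.8 -35.2
90 21 [510.  -42.1  95.5] -47.0 -35.4
102 20 [510.2 -41.3 107.5] -47.1 -35.6
114 22 [510.6 -41.5 119.8] -47.3 -35.9
126 20 [510.6 -41.8 132.1] -47.6 -36.2
138 22 [510.  -43.  143.7] -47.8 -36.5
150 22 [511.  -40.1 157.1] -45.6 -34.8
162 22 [510.7 -41.4 168.3] -45.9 -35.1
174 9 [511.8 -41.6 178.8] -45.9 -37.3
186 16 [520.1 -38.6 195.1] -54.3 -33.4
head 42 [507.67425979 -41.31988839  64.02074936] [494.81933056 -51.34426052  61.10467945] [518.40601756 -32.25785651  66.54732579]
5373 ((506.8120422363281, -40.007381439208984), (88.747314453125, 15.81767749786377), 81.0820541381836)
```

View pics/c5.png

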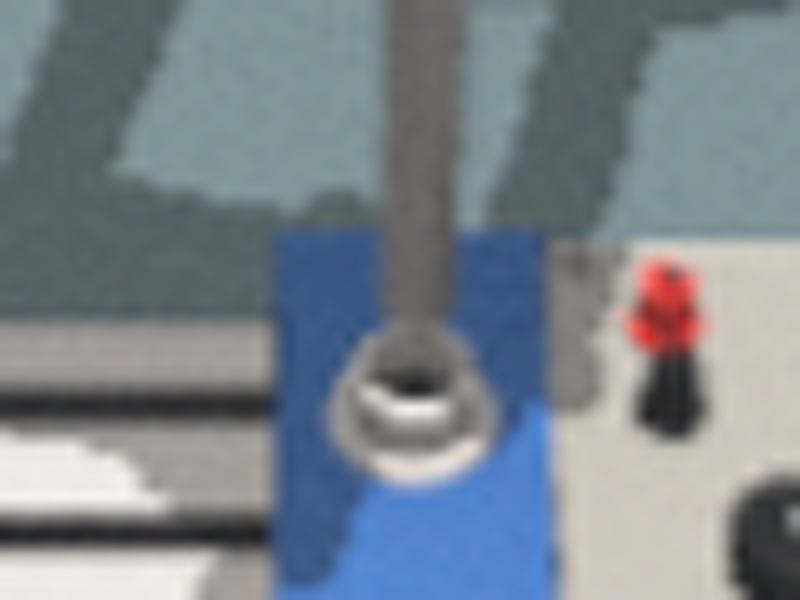

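The blade (axis at crop x≈418) points into the socket (about 412,380), within 1 mm across, and the wrist data agree along x. I'll descend gently.

Call:
{"name": "servo_tool", "arguments": {"series": [[0, -0.0004, 0.004, 0], [0, 0, 0.004, 0], [0, 0, 0.003, 0], [0, 0, 0.002, 0], [0, 0, 0.002, 0], [0, 0, 0.001, 0], [0, 0, 0, 0]]}}

```text
time_s: 12.0
tool_pos: [506.3, -41.7, 191.4]
orientation: [180.0, -0.0, 81.0]
wrist_force: [0.1, 0.6, -1.1]
finger_gap: 14.7
grip_force: 78.3
```

Call:
{"name": "servo_tool", "arguments": {"series": [[0, 0, 0.001, 0], [0, 0, 0.001, 0], [0, 0, 0.001, 0], [0, 0, 0, 0]]}}

```text
time_s: 12.4
tool_pos: [506.3, -41.6, 188.2]
orientation: [180.0, -0.0, 81.0]
wrist_force: [2.0, 0.4, -2.2]
finger_gap: 14.3
grip_force: 78.2
```

Call:
{"name": "servo_tool", "arguments": {"series": [[0, 0, 0.001, 0], [0, 0, 0.001, 0], [0, 0, 0.001, 0], [0, 0, 0, 0]]}}

```text
time_s: 12.8
tool_pos: [506.2, -41.6, 185.3]
orientation: [180.0, -0.0, 81.0]
wrist_force: [3.8, -0.5, -1.5]
finger_gap: 14.6
grip_force: 78.3
```

Call:
{"name": "servo_tool", "arguments": {"series": [[0, 0, 0.001, 0], [0, 0, 0.001, 0], [0, 0, 0, 0]]}}

```text
time_s: 13.1
tool_pos: [506.8, -41.8, 185.1]
orientation: [179.9, 0.0, 81.0]
wrist_force: [-0.1, 1.6, 6.4]
finger_gap: 14.9
grip_force: 79.3
```

Call:
{"name": "servo_tool", "arguments": {"series": [[0, 0, 0.001, 0], [0, 0, 0.001, 0], [0, 0, 0.001, 0], [0, 0, 0, 0]]}}

```text
time_s: 13.5
tool_pos: [507.6, -42.0, 184.9]
orientation: [179.8, 0.0, 81.0]
wrist_force: [-2.2, 1.1, 15.6]
finger_gap: 14.5
grip_force: 80.9
```

Call:
{"name": "servo_tool", "arguments": {"series": [[0, 0, -0.001, 0.05], [0, 0, 0, 0.08], [0, 0, 0, 0.08], [0, 0, 0, 0.08], [0, 0, 0, 0.08], [0, 0, 0, 0.08], [0, 0, 0, 0.08], [0, 0, 0, 0.08], [0, 0, 0, 0.08], [0, 0, 0, 0.08], [0, 0, 0, 0]]}}

```text
time_s: 14.6
tool_pos: [507.0, -42.0, 185.0]
orientation: [179.9, -0.1, 36.8]
wrist_force: [-2.6, 0.6, 12.7]
finger_gap: 14.9
grip_force: 80.4
```

```bash
python3 -c "
from h import *
s=arm.sense();print(s['tool_pos'],s['orientation'],s['wrist_force'],s['wrist_torque'])"
```

```text
[507.00465733 -41.95186525 184.99633836] [ 1.79885449e+02 -6.31722033e-02  3.68234364e+01] [-2.5549897   0.57988075 12.65115726] [0.25988322 0.68543276 0.01864559]
```

Call:
{"name": "servo_tool", "arguments": {"series": [[0, 0, 0, 0.06], [0, 0, 0, 0.06], [0, 0, 0, 0.06], [0, 0, 0, 0.05], [0, 0, 0, 0]]}}

```text
time_s: 15.1
tool_pos: [506.9, -41.9, 185.0]
orientation: [179.9, -0.1, 23.7]
wrist_force: [-3.3, 1.1, 13.6]
finger_gap: 14.9
grip_force: 80.4
```

```bash
python3 -c "
from h import *
s=arm.sense();print(s['tool_pos'],s['orientation'],s['wrist_force'],s['wrist_torque'])"
```

```text
[506.92494651 -41.93988607 185.00364451] [ 1.79908361e+02 -7.24881467e-02  2.36765079e+01] [-3.31801677  1.07057193 13.59234409] [0.29268774 0.77795281 0.03525803]
```

Call:
{"name": "servo_tool", "arguments": {"series": [[0, 0, 0, 0.05], [0, 0, 0, 0.05], [0, 0, 0, 0]]}}

```text
time_s: 15.4
tool_pos: [506.9, -41.9, 185.0]
orientation: [179.9, -0.1, 17.9]
wrist_force: [-3.3, 0.8, 12.5]
finger_gap: 14.9
grip_force: 80.5
```

```bash
python3 -c "
from h import *
s=arm.sense();print(s['tool_pos'],s['orientation'],s['wrist_force'],s['wrist_torque'])"
```

```text
[506.88766038 -41.94076391 185.01112747] [ 1.79919747e+02 -7.73393371e-02  1.79470388e+01] [-3.34979223  0.75904288 12.53293578] [0.27636961 0.80448014 0.06499523]
```

Call:
{"name": "servo_tool", "arguments": {"series": [[0, 0, 0, 0.04], [0, 0, 0, 0.04], [0, 0, 0, 0]]}}

```text
time_s: 15.7
tool_pos: [506.9, -41.9, 185.0]
orientation: [179.9, -0.1, 13.4]
wrist_force: [-2.8, 0.1, 14.4]
finger_gap: 14.5
grip_force: 80.5
```

```bash
python3 -c "
from h import *
s=arm.sense();print(s['tool_pos'],s['orientation'],s['wrist_force'],s['wrist_torque'])"
```

```text
[506.85533827 -41.93209977 185.00292684] [ 1.79929167e+02 -7.71482045e-02  1.33742403e+01] [-2.83549354  0.0755632  14.3827283 ] [0.29089662 0.83791726 0.04735684]
```

Call:
{"name": "servo_tool", "arguments": {"series": [[0, 0, 0, 0.04], [0, 0, 0, 0.04], [0, 0, 0, 0]]}}

```text
time_s: 16.0
tool_pos: [506.8, -41.9, 185.0]
orientation: [179.9, -0.1, 8.8]
wrist_force: [-2.6, 1.0, 14.1]
finger_gap: 15.0
grip_force: 80.5
```

```bash
python3 -c "
from h import *
s=arm.sense();print(s['tool_pos'],s['orientation'],s['wrist_force'],s['wrist_torque'])
snap('wrist','w6'); im,_=snap('scene','s6'); P,im,d=cloud('w6'); hsv=cv2.cvtColor(im,cv2.COLOR_RGB2HSV); h,S,v=[hsv[...,i].astype(int) for i in range(3)]
m=((h<8)|(h>172))&(S>150)&(abs(P[...,2]-190)<14)&(np.hypot(P[...,0]-506,P[...,1]+41)<70)
q=P[m]; print(len(q),cv2.minAreaRect(q[:,:2].astype(np.float32)))
"
```

```text
[506.81722451 -41.90599635 185.00950318] [ 1.79939297e+02 -7.61620659e-02  8.79207144e+00] [-2.59947345  1.00343674 14.14559864] [0.27259933 0.8632461  0.0620483 ]
5532 ((508.32183837890625, -41.974891662597656), (88.8095703125, 16.052845001220703), 8.642838478088379)
```

Call:
{"name": "servo_tool", "arguments": {"series": [[0, 0, 0, 0.04], [0, 0, 0, 0.04], [0, 0, 0, 0]]}}

```text
time_s: 16.4
tool_pos: [506.8, -41.9, 185.0]
orientation: [180.0, -0.1, 4.2]
wrist_force: [-4.0, 1.8, 13.4]
finger_gap: 15.0
grip_force: 80.5
```

```bash
python3 -c "
from h import *
s=arm.sense();print(s['orientation'],s['wrist_force'],s['wrist_torque'])"
```

```text
[ 1.79952558e+02 -7.18791777e-02  4.20247021e+00] [-4.00561784  1.79591719 13.39966244] [0.31135158 0.95041167 0.04853387]
```

Call:
{"name": "servo_tool", "arguments": {"series": [[0, 0, 0, 0.04], [0, 0, 0, 0.04], [0, 0, 0, 0]]}}

```text
time_s: 16.7
tool_pos: [506.8, -41.9, 185.0]
orientation: [180.0, -0.1, -0.4]
wrist_force: [-2.7, 0.9, 13.4]
finger_gap: 14.7
grip_force: 80.5
```

```bash
python3 -c "
from h import *
s=arm.sense();print(s['orientation'],s['wrist_force'],s['wrist_torque'])
im=np.load('pics/s6.npz')['im'][165:270,220:360]; o=cv2.resize(im,(800,600),interpolation=cv2.INTER_CUBIC); cv2.imwrite('pics/c6.png',o[:,:,::-1])"
```

```text
[ 1.79958439e+02 -7.11822824e-02 -3.80841042e-01] [-2.65086567  0.92130616 13.41761613] [ 0.34673223  0.88578937 -0.02829452]
```

View pics/c6.png

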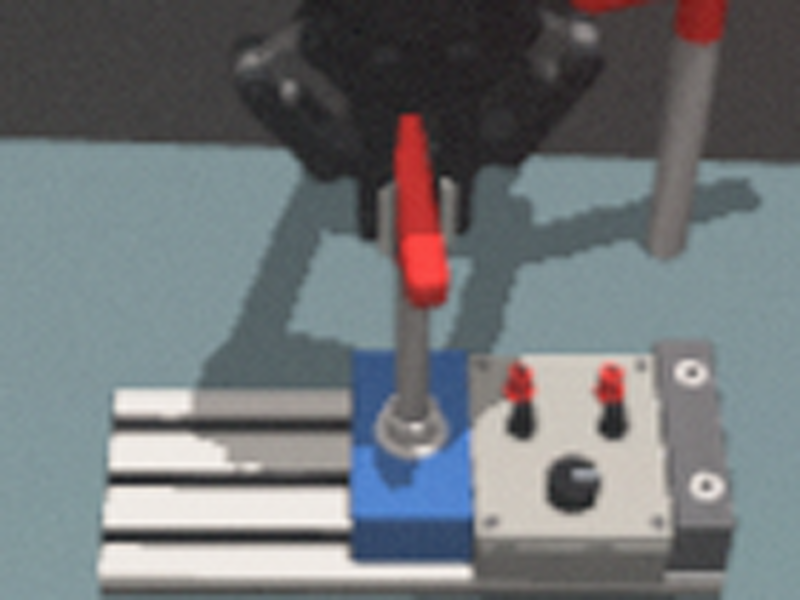

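I've now viewed ten pictures, so from here I'll use numbers only. In the last one the blade is deep in the screw head, and the jaws are flush on the box. The tip height also agrees: TCP 185 − 129.7 ≈ 55.3, and the socket floor is at 55.5.

```bash
cat >> h.py <<'E'
def st(tag,n=4):
    A=[]
    for i in range(n):
        snap('wrist',tag); s=arm.sense(); A.append([*s['wrist_force'],*s['wrist_torque']])
    print(s['time_s'],s['tool_pos'].round(1),s['orientation'].round(1),s['joint_efforts'].round(2)[3:],'F,T',np.mean(A,0).round(3))
    P,im,d=cloud(tag); hsv=cv2.cvtColor(im,cv2.COLOR_RGB2HSV); h,S,v=[hsv[...,i].astype(int) for i in range(3)]; z=s['tool_pos'][2]
    m=((h<8)|(h>172))&(S>150)&(abs(P[...,2]-z-5)<14)&(np.hypot(*(P[...,:2]-s['tool_pos'][:2]).transpose(2,0,1))<70)
    q=P[m]; print(cv2.minAreaRect(q[:,:2].astype(np.float32)),'top rel',np.median(q[:,2])-z)
E
python3 -c "
from h import *
st('w7')"
```

```text
16.9 [506.7 -41.9 185. ] [ 1.8e+02 -1.0e-01 -3.0e-01] [-0.16 -1.35  0.01] F,T [-3.5240e+00  1.1790e+00  1.3818e+01  3.4400e-01  9.3000e-01  1.0000e-02]
((508.2434387207031, -42.278785705566406), (16.072874069213867, 88.99385833740234), 89.44755554199219) top rel 7.139077423828695
```

Call:
{"name": "servo_tool", "arguments": {"series": [[0, 0, 0, 0.05], [0, 0, 0, 0.05], [0, 0, 0, 0]]}}

```text
time_s: 17.2
tool_pos: [506.7, -41.8, 185.0]
orientation: [180.0, -0.1, -6.1]
wrist_force: [-3.3, 1.1, 13.8]
finger_gap: 14.7
grip_force: 80.5
```

```bash
python3 -c "
from h import *
st('w8')"
```

```text
17.4 [506.7 -41.8 185. ] [ 1.8e+02 -1.0e-01 -6.1e+00] [-0.19 -1.4  -0.03] F,T [-3.8780e+00  9.7400e-01  1.4267e+01  3.6200e-01  9.7200e-01 -1.0000e-02]
((508.3524169921875, -42.340538024902344), (16.148767471313477, 88.65373229980469), 83.85084533691406) top rel 7.124808084043508
```

Call:
{"name": "servo_tool", "arguments": {"series": [[0, 0, 0, 0.05], [0, 0, 0, 0.03]]}}

```text
time_s: 17.6
tool_pos: [506.7, -41.8, 185.0]
orientation: [180.0, -0.1, -10.7]
wrist_force: [-4.4, 1.7, 13.5]
finger_gap: 14.2
grip_force: 80.5
```

```bash
python3 -c "
from h import *
st('w9',2)"
```

```text
17.7 [506.7 -41.8 185. ] [ 1.80e+02 -1.00e-01 -1.07e+01] [-0.2  -1.45  0.1 ] F,T [-3.397  1.694 14.387  0.389  0.969 -0.026]
((508.2748107910156, -42.598915100097656), (15.781182289123535, 88.60199737548828), 79.07872009277344) top rel 7.159230836261997
```

Call:
{"name": "servo_tool", "arguments": {"series": [[0, 0, 0, 0.05], [0, 0, 0, 0.03]]}}

```text
time_s: 17.9
tool_pos: [506.6, -41.8, 185.0]
orientation: [180.0, -0.1, -15.3]
wrist_force: [-3.5, 1.2, 14.3]
finger_gap: 14.7
grip_force: 80.6
```

```bash
python3 -c "
from h import *
st('w9',2)"
```

```text
18.0 [506.6 -41.8 185. ] [ 1.80e+02 -1.00e-01 -1.53e+01] [-0.21 -1.49  0.1 ] F,T [-3.498  1.141 14.21   0.401  1.045 -0.03 ]
((508.2420959472656, -42.733436584472656), (15.763082504272461, 88.81597137451172), 74.56021118164062) top rel 7.118892202946768
```

Call:
{"name": "servo_tool", "arguments": {"series": [[0, 0, 0, 0.05], [0, 0, 0, 0.03]]}}

```text
time_s: 18.2
tool_pos: [506.6, -41.8, 185.0]
orientation: [180.0, -0.1, -19.9]
wrist_force: [-4.0, 1.3, 14.4]
finger_gap: 14.5
grip_force: 80.6
```

```bash
python3 -c "
from h import *
st('w9',2)"
```

```text
18.3 [506.6 -41.8 185. ] [180.   -0.  -19.9] [-0.23 -1.51  0.11] F,T [-3.6580e+00  1.6120e+00  1.4077e+01  4.2100e-01  1.0310e+00 -2.0000e-03]
((508.5497741699219, -43.058162689208984), (15.78643798828125, 87.73748779296875), 69.87287902832031) top rel 7.177677082261198
```

```bash
python3 - <<'E'
from h import *
for t in('w9','s6'):
    P,im,d=cloud(t); hsv=cv2.cvtColor(im,cv2.COLOR_RGB2HSV); h,S,v=[hsv[...,i].astype(int) for i in range(3)]
    near=(np.hypot(P[...,0]-507,P[...,1]+41)<60)
    b=near&(h>100)&(h<125)&(S>120)&(abs(P[...,2]-50)<6); r=near&((h<8)|(h>172))&(S>150)&(P[...,2]>150)
    for n,m in(('blue',b),('red',r)):
        q=P[m]; print(t,n,len(q),np.percentile(q[:,2],[10,50,90,97]).round(1) if len(q) else '')
    m=near&(np.hypot(P[...,0]-507,P[...,1]+41)<14)&(P[...,2]>58)&(P[...,2]<165)
    q=P[m]
    for lo in range(58,160,8):
        k=q[(q[:,2]>lo)&(q[:,2]<lo+8)]
        if len(k): print(lo,len(k),k.mean(0).round(1),k.min(0).round(1),k.max(0).round(1))
E
```

```text
w9 blue 2749 [48.1 49.  49.9 50.3]
w9 red 5541 [190.  192.2 193.3 193.8]
s6 blue 403 [48.2 50.5 52.2 52.9]
s6 red 231 [189.7 193.6 378.2 432.4]
58 38 [511.7 -42.1  62.9] [500.3 -51.4  58.2] [518.2 -32.1  65.9]
66 16 [510.9 -40.7  69.3] [505.8 -48.6  66.2] [517.  -34.8  73.2]
74 13 [510.7 -40.9  78.2] [505.1 -46.7  74.1] [514.6 -35.   81.5]
82 11 [510.  -40.6  85.5] [505.  -46.8  82.1] [515.1 -35.2  89. ]
90 15 [511.1 -41.3  93.5] [505.9 -46.9  90.1] [513.7 -35.5  97.2]
98 13 [510.9 -41.3 101.9] [507.2 -47.   98.5] [513.8 -35.6 105.8]
106 14 [511.  -41.2 109.6] [506.2 -47.1 106.4] [514.  -35.8 113.9]
114 14 [511.3 -42.5 118. ] [508.4 -47.3 114.1] [513.2 -36.  121.9]
122 14 [511.1 -41.4 125.9] [506.7 -47.4 122.2] [513.3 -36.1 129.7]
130 9 [511.6 -44.2 133.9] [508.9 -47.5 131.9] [513.8 -38.4 137.9]
138 4 [510.9 -46.4 141.7] [508.7 -47.6 139.3] [513.2 -45.2 144.2]
146 2 [508.7 -47.7 149.1] [508.1 -47.7 146.7] [509.4 -47.7 151.5]
154 1 [511.7 -47.7 157.1] [511.7 -47.7 157.1] [511.7 -47.7 157.1]
```

The key is home but turns without resistance. I'll lift it out and look numerically at the screw's hexagon.

Call:
{"name": "servo_tool", "arguments": {"series": [[0, 0, -0.006, 0], [0, 0, -0.01, 0], [0, 0, -0.012, 0], [0, 0, -0.005, -0.12], [0, 0, 0, -0.149], [0, 0, 0, -0.149], [0, 0, 0, -0.149], [0, 0, 0, -0.149], [0, 0, 0, -0.149], [0, 0, 0, -0.149], [0, 0, 0, -0.149], [0, 0, 0, -0.149]]}}

```text
time_s: 19.5
tool_pos: [505.9, -41.8, 214.7]
orientation: [-180.0, 0.0, 55.7]
wrist_force: [-0.8, 0.3, -2.1]
finger_gap: 14.8
grip_force: 78.3
```

Call:
{"name": "servo_tool", "arguments": {"series": [[0, 0, 0, -0.149], [0, 0, 0, -0.149], [0, 0, 0, -0.149], [-0.01, 0.02, 0, -0.1], [-0.01, 0.02, 0, 0], [0, 0, 0, 0], [0, 0, 0, 0]]}}

```text
time_s: 20.2
tool_pos: [543.4, -65.9, 214.3]
orientation: [-179.9, -0.0, 86.7]
wrist_force: [-0.2, 0.6, -1.2]
finger_gap: 14.8
grip_force: 78.6
```

```bash
python3 - <<'E'
from h import *
s=arm.sense();print(s['tool_pos'],s['orientation'])
ims=[]
for i in range(4): ims.append(snap('wrist','w10')[0].astype(float))
A=np.mean(ims,0); np.save('pics/w10avg.npy',A)
x,y=proj('w10',[(506.3,-40,64.5)])[0]; print(x,y)
g=A[...,:].mean(2).round().astype(int); xi,yi=int(round(x)),int(round(y))
print(g[yi-16:yi+17,xi-16:xi+17].tolist().__str__().replace('], [','\n'))
E
```

```text
[543.43601098 -65.9382457  214.31318164] [-1.79930614e+02 -5.76337925e-03  8.66507194e+01]
235.08853842252427 172.07150099042798
[[115, 114, 113, 114, 114, 116, 116, 120, 130, 142, 158, 169, 179, 186, 190, 192, 197, 201, 207, 210, 211, 208, 202, 194, 183, 166, 148, 132, 122, 120, 120, 121, 121
107, 106, 105, 106, 104, 106, 112, 120, 135, 152, 162, 163, 164, 164, 165, 166, 170, 179, 192, 204, 208, 208, 208, 206, 201, 191, 176, 154, 133, 123, 119, 120, 121
93, 92, 91, 90, 92, 97, 109, 121, 136, 146, 149, 148, 145, 139, 135, 134, 135, 145, 162, 176, 182, 186, 188, 190, 190, 193, 192, 179, 155, 132, 120, 118, 118
84, 82, 82, 85, 86, 99, 114, 128, 137, 142, 139, 134, 126, 118, 111, 106, 102, 108, 116, 126, 131, 136, 144, 151, 158, 170, 186, 188, 170, 142, 121, 112, 111
80, 79, 80, 82, 92, 111, 125, 135, 138, 136, 130, 119, 106, 103, 99, 97, 97, 94, 92, 92, 91, 95, 101, 112, 126, 146, 166, 175, 163, 141, 120, 104, 95
79, 79, 81, 86, 104, 120, 133, 137, 136, 128, 118, 111, 108, 111, 112, 112, 112, 110, 107, 100, 94, 88, 84, 88, 101, 119, 142, 149, 148, 138, 122, 105, 90
78, 79, 84, 93, 113,
[... 3165 characters left out ...]
7, 107, 97, 88, 83, 81, 80, 78, 80
77, 77, 78, 77, 78, 76, 78, 77, 77, 78, 80, 81, 87, 92, 98, 105, 110, 112, 114, 112, 111, 109, 106, 101, 96, 88, 85, 81, 80, 80, 79, 79, 79
77, 78, 77, 78, 76, 78, 77, 80, 78, 79, 77, 79, 79, 81, 85, 88, 93, 93, 95, 95, 93, 90, 87, 85, 83, 81, 80, 80, 79, 80, 80, 79, 79
78, 77, 78, 78, 78, 78, 77, 78, 78, 77, 79, 77, 78, 79, 80, 80, 82, 81, 80, 80, 79, 79, 79, 80, 80, 80, 79, 79, 78, 80, 78, 79, 77
78, 77, 77, 77, 77, 76, 76, 77, 78, 79, 79, 78, 78, 78, 77, 76, 78, 79, 78, 78, 80, 78, 77, 78, 78, 78, 79, 79, 78, 79, 77, 79, 78
76, 78, 76, 77, 77, 79, 78, 80, 78, 77, 79, 76, 78, 80, 78, 79, 80, 79, 79, 77, 78, 77, 79, 78, 77, 77, 78, 78, 80, 78, 79, 77, 78]]
```

```bash
cat > hexfit.py <<'E'
from h import *
from scipy.optimize import minimize
def hexfit(tag,img,c0):
    "fit dark floor region: rectify plane z=55.5, fit visible hex floor (dark) by its -y-side edges"
    n=241; xs=np.linspace(-12,12,n); X,Y=np.meshgrid(c0[0]+xs,c0[1]+xs)
    uv=proj(tag,np.stack([X,Y,np.full_like(X,55.5)],-1).reshape(-1,3)).reshape(n,n,2).astype(np.float32)
    g=cv2.remap(img.mean(2).astype(np.float32),uv[...,0],uv[...,1],cv2.INTER_CUBIC)
    C=np.load(f'pics/{tag}.npz')['C'][:3,3]
    from scipy.ndimage import gaussian_filter
    best=[]
    # predicted floor visible = floor hex ∩ mouth hex projected from camera onto floor plane
    def model(a,cx,cy):
        th=np.radians(a)+np.radians(30)+np.arange(6)*np.pi/3
        N=np.stack([np.cos(th),np.sin(th)])
        c=np.array([cx,cy]); fl=6.4-((np.stack([X,Y],-1)-c)@N).max(-1)
        s=(C[2]-64.5)/(C[2]-55.5); Xm=C[0]+(X-C[0])*s; Ym=C[1]+(Y-C[1])*s
        mo=6.4-((np.stack([Xm,Ym],-1)-c)@N).max(-1)
        return np.minimum(fl,mo)
    r=np.hypot(X-c0[0],Y-c0[1])
    def cost(p):
        m=1/(1+np.exp(-model(*p)/.25)); w=(r<8.5)
        m=gaussian_filter(m,sig); A=np.stack([m[w],((1-m))[w]],1)
        # separate levels: dark, and walls smooth linear shading
        B=np.column_stack([m[w],np.ones(w.sum()),(X-c0[0])[w],(Y-c0[1])[w],((X-c0[0])**2)[w],((Y-c0[1])**2)[w]])
        q,res,_,_=np.linalg.lstsq(B,g[w],rcond=None); return ((B@q-g[w])**2).mean()
    sig=3
    out=[]
    for a in range(-30,30,6):
        o=minimize(cost,[a,*c0],method='Nelder-Mead',options=dict(maxiter=90,initial_simplex=[[a,*c0],[a+4,*c0],[a,c0[0]+.8,c0[1]],[a,c0[0],c0[1]+.8]])); out.append((o.fun,o.x))
    out.sort(key=lambda t:t[0]); 
    for f,x in out[:4]: print(tag,round(f,2),x.round(2))
E
python3 - <<'E'
from hexfit import *
hexfit('w2',np.load('pics/w2.npz')['im'].astype(float),(506.3,-40.))
hexfit('w10',np.load('pics/w10avg.npy'),(506.3,-40.))
E
```

```text
w2 283.51 [-13.88 506.09 -39.09]
w2 283.51 [-13.88 506.09 -39.09]
w2 283.51 [-13.88 506.09 -39.09]
w2 283.51 [-13.88 506.09 -39.09]
w10 24.62 [ -2.01 506.57 -39.48]
w10 24.62 [ -2.01 506.57 -39.48]
w10 24.62 [ -2.01 506.57 -39.48]
w10 24.62 [ -2.01 506.57 -39.48]
```

The hexagon fit gives the screw at −2° (mod 60). With the fixture at about 3°, that is about 1.1 rad, so it is at or near its stop, and the key then slipped over. I'll put the key in again, aligned to −2°, and press the screw against the stop once more with less axial load.

Call:
{"name": "servo_tool", "arguments": {"series": [[0, 0, 0, -0.024], [0.012, -0.019, 0, 0], [0.011, -0.019, 0, 0], [0, 0, 0.006, 0], [0, 0, 0.006, 0], [0, 0, 0.004, 0], [0, 0, 0.003, 0], [0, 0, 0.002, 0], [0, 0, 0, 0]]}}

```text
time_s: 21.3
tool_pos: [506.5, -41.7, 192.8]
orientation: [-180.0, -0.0, 88.0]
wrist_force: [1.3, -0.4, -2.5]
finger_gap: 14.6
grip_force: 78.7
```

Call:
{"name": "servo_tool", "arguments": {"series": [[0, 0, 0.002, 0], [0, 0, 0.002, 0], [0, 0, 0.0015, 0], [0, 0, 0.0015, 0], [0, 0, 0.001, 0], [0, 0, 0, 0]]}}

```text
time_s: 21.9
tool_pos: [506.7, -41.5, 185.3]
orientation: [180.0, -0.0, 88.1]
wrist_force: [2.3, 0.7, -2.0]
finger_gap: 14.5
grip_force: 78.6
```

```bash
python3 -c "
from h import *
st('w11',2)"
```

```text
22.0 [506.6 -41.5 185.4] [180.   -0.   88.1] [-0.27  0.62  0.  ] F,T [ 1.78  -0.13  -2.417  0.052 -0.471 -0.027]
((506.60955810546875, -40.047882080078125), (88.66352844238281, 15.836756706237793), 87.09134674072266) top rel 7.085382644910339
```

Call:
{"name": "servo_tool", "arguments": {"series": [[0, 0, 0.001, 0], [0, 0, 0.001, 0.04], [0, 0, 0, 0.06], [0, 0, 0, 0.06], [0, 0, 0, 0]], "force": 110}}

```text
time_s: 22.5
tool_pos: [507.2, -41.7, 185.3]
orientation: [179.9, 0.0, 78.8]
wrist_force: [0.5, 0.3, 4.9]
finger_gap: 14.3
grip_force: 108.6
```

```bash
python3 -c "
from h import *
st('w11',3)"
```

```text
22.65 [507.2 -41.7 185.2] [179.9   0.   78.9] [-0.21 -0.08  0.  ] F,T [ 0.086  0.485  5.     0.149  0.027 -0.008]
((507.197265625, -40.457801818847656), (89.17247772216797, 15.54642391204834), 78.84558868408203) top rel 7.010367791210427
```

Call:
{"name": "servo_tool", "arguments": {"series": [[0, 0, 0, 0.04], [0, 0, 0, 0.04], [0, 0, 0, 0]]}}

```text
time_s: 22.95
tool_pos: [507.1, -41.7, 185.2]
orientation: [179.9, 0.0, 74.3]
wrist_force: [-0.5, 0.2, 6.0]
finger_gap: 13.9
grip_force: 108.6
```

```bash
python3 -c "
from h import *
st('w11',3)"
```

```text
23.1 [507.1 -41.7 185.3] [179.9   0.   74.3] [-0.17 -0.16  0.02] F,T [-0.013  0.552  5.426  0.146  0.082  0.038]
((507.3760681152344, -40.39948654174805), (88.60012817382812, 15.507379531860352), 74.18524169921875) top rel 7.025439938840634
```

Call:
{"name": "servo_tool", "arguments": {"series": [[0, 0, 0, 0.04], [0, 0, 0, 0.04], [0, 0, 0, 0]]}}

```text
time_s: 23.4
tool_pos: [507.1, -41.7, 185.2]
orientation: [179.9, 0.0, 69.7]
wrist_force: [-0.0, 0.7, 5.3]
finger_gap: 14.6
grip_force: 108.6
```

```bash
python3 -c "
from h import *
st('w11',3)"
```

```text
23.55 [507.1 -41.7 185.2] [179.9   0.   69.7] [-0.14 -0.22  0.03] F,T [-0.493  0.922  5.844  0.126  0.142  0.032]
((507.3668212890625, -40.44073486328125), (88.764892578125, 15.632781982421875), 69.70451354980469) top rel 7.025257497150932
```

Call:
{"name": "servo_tool", "arguments": {"series": [[0, 0, 0, 0.05], [0, 0, 0, 0.05], [0, 0, 0, 0]]}}

```text
time_s: 23.85
tool_pos: [507.0, -41.8, 185.2]
orientation: [179.9, 0.0, 63.9]
wrist_force: [-0.9, 0.4, 5.9]
finger_gap: 14.0
grip_force: 108.7
```

```bash
python3 -c "
from h import *
st('w11',3)"
```

```text
24.0 [507.  -41.8 185.2] [179.9  -0.   64. ] [-0.11 -0.29 -0.  ] F,T [-0.468  0.77   5.675  0.12   0.183  0.007]
((507.5092468261719, -40.45952606201172), (88.88713836669922, 15.488293647766113), 64.05818176269531) top rel 7.065843066986844
```

Call:
{"name": "servo_tool", "arguments": {"series": [[0, 0, 0, 0.05], [0, 0, 0, 0.05], [0, 0, 0, 0]]}}

```text
time_s: 24.3
tool_pos: [507.0, -41.8, 185.2]
orientation: [179.9, -0.0, 58.2]
wrist_force: [-1.3, 0.4, 5.7]
finger_gap: 13.9
grip_force: 108.7
```

```bash
python3 -c "
from h import *
st('w11',3)"
```

```text
24.45 [507.  -41.8 185.2] [179.9  -0.   58.3] [-0.08 -0.35 -0.02] F,T [-0.618  0.405  6.058  0.118  0.233 -0.014]
((507.6204833984375, -40.508209228515625), (88.55293273925781, 15.510607719421387), 58.354881286621094) top rel 7.0705861173887
```

Call:
{"name": "servo_tool", "arguments": {"series": [[0, 0, 0, 0.05], [0, 0, 0, 0.05], [0, 0, 0, 0]]}}

```text
time_s: 24.75
tool_pos: [506.9, -41.8, 185.2]
orientation: [179.9, -0.0, 52.5]
wrist_force: [-0.8, 0.6, 5.5]
finger_gap: 13.7
grip_force: 108.7
```

```bash
python3 -c "
from h import *
st('w11',3)"
```

```text
24.9 [506.9 -41.8 185.2] [179.9  -0.   52.5] [-0.06 -0.41 -0.03] F,T [-0.914  0.605  5.884  0.115  0.258 -0.078]
((507.87310791015625, -40.76707458496094), (88.83090209960938, 15.574909210205078), 52.21248245239258) top rel 7.078054771022892
```

Torque rises and then reverses every 60°, which means the screw now stands still at its stop and the key only slips over. I'll turn on into the free play, withdraw, and carry the key back.

Call:
{"name": "servo_tool", "arguments": {"series": [[0, 0, 0, 0.09], [0, 0, 0, 0.09], [0, 0, 0, 0.09], [0, 0, -0.006, 0], [0, 0, -0.01, 0], [0, 0, -0.015, 0], [0, 0, -0.01, 0], [0, 0, 0, 0]]}}

```text
time_s: 25.7
tool_pos: [507.6, -41.8, 227.2]
orientation: [179.8, -0.2, 37.1]
wrist_force: [-0.2, 0.6, -1.2]
finger_gap: 14.0
grip_force: 107.7
```

Call:
{"name": "servo_tool", "arguments": {"series": [[0, 0, 0, -0.148], [0, 0, 0, -0.148], [0, 0, 0, -0.148], [0, 0, 0, -0.148], [0, 0, 0, -0.148], [0, 0, 0, -0.148], [0, 0, 0, -0.148], [0, 0, 0, 0]]}}

```text
time_s: 26.5
tool_pos: [506.2, -41.5, 224.0]
orientation: [-180.0, -0.0, 96.4]
wrist_force: [0.1, -0.7, -1.8]
finger_gap: 14.2
grip_force: 107.6
```

Call:
{"name": "servo_tool", "arguments": {"series": [[-0.01, 0.02, 0.003, 0], [-0.01, 0.02, 0.003, 0], [0, 0, 0.003, 0], [0, 0, 0, 0], [0, 0, 0, 0]]}}

```text
time_s: 27.0
tool_pos: [547.8, -56.7, 215.0]
orientation: [-179.9, -0.0, 96.4]
wrist_force: [0.2, -0.3, -1.3]
finger_gap: 14.2
grip_force: 107.9
```

```bash
python3 - <<'E'
from hexfit import *
s=arm.sense();print(s['tool_pos'],s['orientation'])
A=np.mean([snap('wrist','w12')[0].astype(float) for i in range(4)],0); hexfit('w12',A,(506.3,-40.))
E
```

```text
[547.7969465  -56.67315453 214.9573785 ] [-1.79943618e+02 -2.32816517e-02  9.63544548e+01]
w12 27.96 [-4.4000e-01  5.0666e+02 -3.9710e+01]
w12 27.96 [-4.4000e-01  5.0666e+02 -3.9710e+01]
w12 27.96 [-4.4000e-01  5.0666e+02 -3.9710e+01]
w12 27.96 [-4.4000e-01  5.0666e+02 -3.9710e+01]
```

Call:
{"name": "servo_tool", "arguments": {"series": [[0.02, 0.001, -0.011, 0], [0.036, 0.001, 0, 0], [0.036, 0.001, 0, 0], [0.036, 0.001, 0, 0], [0.036, 0.001, 0, 0], [0.036, 0.001, 0, 0], [0.036, 0.001, 0, 0], [0.028, 0.001, 0, 0], [0.016, 0.001, 0, 0], [0.009, 0.001, 0, 0], [0, 0, 0, 0], [0, 0, 0, 0]]}}

```text
time_s: 28.4
tool_pos: [526.2, 230.5, 226.2]
orientation: [-180.0, 0.0, 96.4]
wrist_force: [0.3, -0.7, -1.9]
finger_gap: 14.0
grip_force: 108.0
```

```bash
python3 - <<'E'
from h import *
st('w13',1); snap('scene','s13'); P,im,d=cloud('s13'); b=(525,231.5)
m=(abs(P[...,0]-b[0])<25)&(abs(P[...,1]-b[1])<25)&(P[...,2]>95)&(P[...,2]<198)
q=P[m]
for lo in range(95,198,20):
    k=q[(q[:,2]>=lo)&(q[:,2]<lo+20)]
    if len(k): print(lo,len(k),np.median(k,0).round(1),k[:,1].min().round(1),k[:,1].max().round(1))
E
```

```text
28.45 [526.3 230.3 226.3] [-180.     0.    96.3] [ 0.02  0.   -0.  ] F,T [-0.42   0.045 -1.322  0.015  0.046 -0.056]
((525.765869140625, 231.88909912109375), (15.721186637878418, 88.71324920654297), 6.02103328704834) top rel 6.8788477455863415
95 31 [528.9 226.8 106.8] 223.5 236.1
115 44 [529.4 227.5 125.4] 223.3 236.0
135 43 [529.8 227.5 145.4] 223.4 235.9
155 47 [529.2 227.7 164.9] 222.7 235.9
175 49 [529.6 227.2 185.1] 223.4 236.2
195 5 [530.8 227.7 197.4] 223.5 231.5
```

Call:
{"name": "servo_tool", "arguments": {"series": [[0.0012, -0.001, 0.01, 0], [0, 0, 0.01, 0], [0, 0, 0.01, 0], [0, 0, 0.015, 0], [0, 0, 0.02, 0], [0, 0, 0.012, 0], [0, 0, 0.006, 0], [0, 0, 0, 0]]}}

```text
time_s: 29.3
tool_pos: [524.2, 232.2, 141.9]
orientation: [-179.9, 0.0, 96.4]
wrist_force: [0.7, 0.0, -2.2]
finger_gap: 13.5
grip_force: 107.9
```

Call:
{"name": "servo_tool", "arguments": {"series": [[0, 0, 0.002, 0], [0, 0, 0.002, 0], [0, 0, 0.001, 0], [0, 0, 0, 0]]}}

```text
time_s: 29.7
tool_pos: [525.0, 232.5, 138.6]
orientation: [180.0, -0.0, 96.4]
wrist_force: [-0.3, 0.4, -1.9]
finger_gap: 14.4
grip_force: 108.0
```

Call:
{"name": "servo_tool", "arguments": {"series": [[0, 0, 0, 0], [0, 0, 0, 0], [0, 0, 0, 0], [0, 0, -0.02, 0], [0, 0, -0.04, 0], [0, 0, -0.03, 0], [0, 0, 0, 0]], "grip": 0.036, "force": 30}}

```text
time_s: 30.4
tool_pos: [527.8, 233.3, 235.0]
orientation: [179.4, -0.1, 96.4]
wrist_force: [-0.0, -0.2, 0.4]
finger_gap: 35.6
grip_force: 0.0
```

Call:
{"name": "servo_tool", "arguments": {"series": [[-0.03, -0.0055, 0, 0.059], [-0.037, -0.0045, 0, 0], [-0.037, -0.0045, 0, 0], [-0.037, -0.0045, 0, 0], [-0.037, -0.0045, 0, 0], [-0.037, -0.0045, 0, 0], [-0.03, -0.0035, 0, 0], [-0.025, -0.003, 0, 0], [0, 0, 0, 0], [0, 0, 0, 0]]}}

```text
time_s: 31.4
tool_pos: [506.3, -39.2, 227.7]
orientation: [-180.0, -0.0, 93.0]
wrist_force: [-0.5, -0.2, 0.5]
finger_gap: 36.0
grip_force: 0.0
```

```bash
python3 - <<'E'
from hexfit import *
s=arm.sense();print(s['tool_pos'],s['orientation'],s['wrist_force'],s['wrist_torque'])
snap('top','t14'); P,im,d=cloud('t14'); hsv=cv2.cvtColor(im,cv2.COLOR_RGB2HSV); h,S,v=[hsv[...,i].astype(int) for i in range(3)]
m=((h<8)|(h>172))&(S>150)&(P[...,2]>136)&(P[...,2]<160)&(P[...,0]>450); q=P[m];print('key',len(q),cv2.minAreaRect(q[:,:2].astype(np.float32)),np.percentile(q[:,2],[50,95]))
A=np.mean([snap('wrist','w14')[0].astype(float) for i in range(2)],0); hexfit('w14',A,(506.3,-40.))
E
```

```text
[506.33303886 -39.16716687 227.71789985] [-1.79959166e+02 -4.51208240e-02  9.29733492e+01] [-0.53467543 -0.18188555  0.50987749] [0.02299649 0.03633068 0.04138884]
key 334 ((522.1118774414062, 230.0157928466797), (17.80596923828125, 89.21951293945312), 6.2288665771484375) [144.89296367 147.71950055]
w14 86.74 [  5.94 506.4  -39.29]
w14 86.74 [-54.06 506.4  -39.29]
w14 86.74 [  5.94 506.4  -39.29]
w14 86.74 [-54.06 506.4  -39.29]
```

Call:
{"name": "servo_tool", "arguments": {"series": [[-0.0006, 0, 0.04, 0], [0, 0, 0.04, 0], [0, 0, 0.035, 0], [0, 0, 0.025, 0], [0, 0, 0.01, 0], [0, 0, 0.004, 0], [0, 0, 0, 0]]}}

```text
time_s: 32.25
tool_pos: [507.2, -39.5, 75.0]
orientation: [180.0, 0.0, 93.1]
wrist_force: [0.4, -0.2, 0.7]
finger_gap: 36.3
grip_force: 0.0
```

```bash
python3 - <<'E'
from hexfit import *
s=arm.sense();print(s['tool_pos'],s['orientation'],s['wrist_force'])
A=np.mean([snap('wrist','w15')[0].astype(float) for i in range(2)],0)
x,y=proj('w15',[(506.4,-39.5,64.5)])[0]; print(x,y)
hexfit('w15',A,(506.4,-39.5))
E
```

```text
[507.19208954 -39.4577575   74.97579291] [1.79951729e+02 1.13687320e-02 9.30809952e+01] [ 0.41114187 -0.17521358  0.67283933]
273.5937240775158 272.3202943708955
w15 102.93 [ -1.37 506.39 -39.3 ]
w15 102.93 [ -1.37 506.39 -39.3 ]
w15 102.93 [ -1.37 506.39 -39.3 ]
w15 102.93 [ -1.37 506.39 -39.3 ]
```

Call:
{"name": "servo_tool", "arguments": {"series": [[0, 0, 0, 0], [0, 0, 0, 0], [0, 0, 0, 0], [-0.001, 0, 0, 0], [-0.001, 0, 0, 0], [0, 0, 0, 0]], "grip": 0.0, "force": 40}}

```text
time_s: 32.95
tool_pos: [506.6, -40.5, 75.8]
orientation: [-180.0, -0.2, 93.0]
wrist_force: [-4.5, 5.1, 7.0]
finger_gap: 18.5
grip_force: 39.0
```

Call:
{"name": "servo_tool", "arguments": {"series": [[-0.001, 0, 0, 0], [0, 0, 0, 0]]}}

```text
time_s: 33.15
tool_pos: [506.6, -41.3, 75.9]
orientation: [-180.0, -0.2, 93.0]
wrist_force: [-4.9, 6.2, 7.0]
finger_gap: 18.2
grip_force: 39.0
```

Call:
{"name": "servo_tool", "arguments": {"series": [[-0.001, 0, 0, 0], [0, 0, 0, 0]]}}

```text
time_s: 33.35
tool_pos: [506.6, -42.3, 75.8]
orientation: [-179.9, -0.2, 93.0]
wrist_force: [-4.6, 6.9, 7.0]
finger_gap: 18.1
grip_force: 39.0
```

Call:
{"name": "servo_tool", "arguments": {"series": [[0, 0, 0, 0], [0, 0, 0, 0], [0, 0, -0.01, 0], [0, 0, -0.03, 0], [0, 0, -0.03, 0], [0, 0, 0, 0]], "grip": 0.036}}

```text
time_s: 33.95
tool_pos: [510.3, -44.7, 150.5]
orientation: [179.4, 0.2, 93.0]
wrist_force: [-0.2, -0.3, 1.2]
finger_gap: 36.1
grip_force: 0.0
```

```bash
python3 - <<'E'
from hexfit import *
s=arm.sense();print(s['tool_pos'],s['wrist_force'])
im,_=snap('wrist','w16')
# scan along fixture y at several x offsets at plane z=50.5: print colour profile around the jaw front / box edge
def prof(tag,im,x0,zs=50.3):
    t=np.arange(-22,-8,.5); p=np.array([506.5,-40])+np.outer(t+40,[-.052,.9986])+x0*np.array([.9986,.052])
    uv=proj(tag,np.column_stack([p,np.full(len(t),zs)])).astype(np.float32)[None]
    return cv2.remap(im.astype(np.float32),uv[...,0],uv[...,1],cv2.INTER_LINEAR)[0].round().astype(int)
for tag in('w2','w15','w16'):
    I=np.load(f'pics/{tag}.npz')['im']
    for x0 in(-32,-22,22,32): print(tag,x0,' '.join(f'{a[0]}/{a[2]}' for a in prof(tag,I,x0)))
    P,im2,d=cloud(tag); hsv=cv2.cvtColor(im2,cv2.COLOR_RGB2HSV)
    m=(hsv[...,0]>100)&(hsv[...,0]<125)&(hsv[...,1]>150)&(abs(P[...,2]-49.5)<2.5); q=P[m]; print(tag,cv2.minAreaRect(q[:,:2].astype(np.float32)))
E
```

```text
[510.3211971  -44.73828739 150.54127778] [-0.23951034 -0.25331059  1.24411238]
w2 -32 62/169 63/169 64/169 62/170 63/170 62/168 65/169 63/168 62/169 63/169 65/166 62/154 71/144 112/147 140/148 142/138 147/140 161/153 174/164 176/165 177/167 177/166 176/166 178/167 175/165 175/164 177/164 176/165
w2 -22 63/168 62/167 63/167 63/168 63/167 64/169 61/170 64/169 63/169 67/170 64/164 65/156 76/145 137/160 168/167 154/148 149/140 165/156 175/165 177/166 177/167 175/166 176/166 177/166 177/166 174/165 178/167 175/165
w2 22 67/177 64/176 66/178 67/177 67/177 66/177 70/179 66/177 68/178 66/173 65/164 72/153 113/155 156/165 156/153 148/142 160/151 175/164 178/167 178/168 177/167 178/168 180/170 178/167 178/168 176/164 179/167 177/167
w2 32 67/180 67/180 69/180 66/179 66/180 69/181 66/180 66/178 66/177 65/172 63/163 72/151 110/150 144/153 147/145 151/144 167/156 174/164 176/165 176/166 177/167 176/167 177/168 179/169 177/167 178/166 177/167 177/167
w2 ((506.129638671875, -40.85688018798828), (88.44903564453125, 48.54957962036133), 2.4365782737731934)
w15 -32 44/109 41/107 41/106 43/108 43/109 42
[... 1168 characters left out ...]
109 46/107 48/104 55/103 65/102 77/99 83/94 83/88 79/81 77/77 84/82 90/87 98/93 105/100 111/105 115/109 115/110 116/110 116/109 113/108 114/109 118/112 119/112
w16 22 65/172 65/172 65/172 65/172 65/172 66/170 67/165 67/155 80/146 96/138 110/131 111/120 105/107 101/100 108/104 124/118 142/135 159/149 171/160 178/166 182/170 180/168 179/168 180/168 178/167 178/168 179/169 180/168
w16 32 66/175 65/174 67/175 67/175 65/173 65/169 66/163 67/153 80/144 95/136 106/126 106/114 101/103 102/100 112/108 129/123 147/140 162/154 171/161 178/167 181/170 180/169 180/168 180/168 180/169 180/169 180/168 181/170
w16 ((506.11328125, -42.0424690246582), (87.07377624511719, 46.20490646362305), 2.698885917663574)
```

The pull test shows the jaw moved about 2 mm, so the screw is still loose: the key had slipped round, probably because I turned too fast. I'll push the jaw up again, then turn slowly with the key gripped on its axis.

Call:
{"name": "servo_tool", "arguments": {"series": [[-0.028, 0, 0, 0], [-0.028, 0, 0, 0], [0, 0, 0.04, 0], [0, 0, 0.04, 0], [0, 0, 0.024, 0], [0.007, 0, 0, 0], [0.006, 0, 0, 0], [0.006, 0, 0, 0], [0.006, 0, 0, 0], [0.004, 0, 0, 0]], "grip": 0.03}}

```text
time_s: 35.0
tool_pos: [510.1, -75.9, 42.6]
orientation: [179.8, 0.9, 93.2]
wrist_force: [0.1, -33.3, -8.0]
finger_gap: 30.1
grip_force: 16.4
```

Call:
{"name": "servo_tool", "arguments": {"series": [[0.003, 0, 0, 0], [0, 0, 0, 0]]}}

```text
time_s: 35.2
tool_pos: [510.0, -75.9, 42.6]
orientation: [179.8, 1.2, 93.1]
wrist_force: [1.2, -33.8, -8.4]
finger_gap: 30.0
grip_force: 16.7
```

Call:
{"name": "servo_tool", "arguments": {"series": [[-0.015, 0, 0, 0], [-0.005, 0, -0.03, 0], [0, 0, -0.05, 0], [0, 0, -0.05, 0], [0.03, 0.004, -0.045, 0], [0.042, 0.005, 0, 0], [0.042, 0.005, 0, 0], [0.042, 0.005, 0, 0], [0.042, 0.005, 0, 0], [0.042, 0.005, 0, 0], [0.042, 0.005, 0, 0], [0.02, 0, 0, -0.059]], "grip": 0.036}}

```text
time_s: 36.4
tool_pos: [526.9, 217.1, 213.7]
orientation: [179.8, -0.1, 96.7]
wrist_force: [0.4, -0.8, -0.8]
finger_gap: 35.9
grip_force: 0.0
```

Call:
{"name": "servo_tool", "arguments": {"series": [[0.015, 0, 0, 0], [0, 0, 0, 0]]}}

```text
time_s: 36.6
tool_pos: [525.0, 229.9, 212.8]
orientation: [179.9, -0.0, 96.5]
wrist_force: [0.9, -0.3, 0.3]
finger_gap: 35.7
grip_force: 0.0
```

Call:
{"name": "servo_tool", "arguments": {"series": [[0.004, 0.0003, 0.025, 0], [0, 0, 0.025, 0], [0, 0, 0.016, 0], [0, 0, 0.01, 0], [0, 0, 0, 0]]}}

```text
time_s: 37.1
tool_pos: [524.4, 231.3, 134.3]
orientation: [-179.8, 0.0, 96.4]
wrist_force: [-0.3, 1.3, 0.0]
finger_gap: 36.1
grip_force: 0.0
```

Call:
{"name": "servo_tool", "arguments": {"series": [[0, 0, 0, 0], [0, 0, 0, 0], [0, 0, 0, 0], [0, 0, -0.01, 0], [0, 0, -0.03, 0], [0, 0, -0.04, 0], [0, 0, -0.009, 0], [0, 0, 0, 0]], "grip": 0.0, "force": 110}}

```text
time_s: 37.9
tool_pos: [526.3, 232.7, 227.8]
orientation: [179.7, -0.1, 96.4]
wrist_force: [-0.2, 0.4, -2.0]
finger_gap: 14.1
grip_force: 108.1
```

```bash
python3 - <<'E'
from h import *
st('w17',1)
E
```

```text
37.95 [525.2 232.3 225.1] [179.9  -0.   96.4] [ 0.   -0.03  0.  ] F,T [-0.344 -0.276 -2.242 -0.008 -0.007 -0.019]
((525.7734375, 234.53114318847656), (16.015281677246094, 89.30154418945312), 6.345713138580322) top rel 9.995287818535104
```

Call:
{"name": "servo_tool", "arguments": {"series": [[0, 0, 0, 0.138], [-0.025, -0.001, 0, 0], [-0.038, -0.0016, 0, 0], [-0.038, -0.0016, 0, 0], [-0.038, -0.0016, 0, 0], [-0.038, -0.0016, 0, 0], [-0.038, -0.0016, 0, 0], [-0.033, -0.0014, 0, 0], [-0.018, -0.0008, 0, 0], [-0.0087, -0.0004, 0.008, 0], [0, 0, 0.01, 0], [0, 0, 0.008, 0]]}}

```text
time_s: 39.15
tool_pos: [505.4, -41.2, 196.1]
orientation: [-179.8, -0.1, 88.5]
wrist_force: [-0.3, -0.5, -1.3]
finger_gap: 13.9
grip_force: 107.9
```

Call:
{"name": "servo_tool", "arguments": {"series": [[0, 0, 0, 0], [0, 0, 0, 0]]}}

```text
time_s: 39.35
tool_pos: [506.1, -41.1, 198.0]
orientation: [-179.9, -0.0, 88.6]
wrist_force: [-0.4, -0.7, -1.0]
finger_gap: 14.0
grip_force: 107.9
```

```bash
python3 - <<'E'
from h import *
st('w18',1)
E
```

```text
39.4 [506.4 -41.3 198.7] [-180.    -0.    88.6] [0.   0.02 0.  ] F,T [ 0.73  -0.358 -0.284  0.032  0.048  0.019]
((505.7511901855469, -39.23807907104492), (89.56684112548828, 15.395505905151367), 88.77751922607422) top rel 6.775366844108021
```

Call:
{"name": "servo_tool", "arguments": {"series": [[-0.0006, 0.0002, 0.003, 0], [0, 0, 0.003, 0], [0, 0, 0.002, 0], [0, 0, 0.002, 0], [0, 0, 0.002, 0], [0, 0, 0.001, 0], [0, 0, 0, 0], [0, 0, 0, 0]]}}

```text
time_s: 40.2
tool_pos: [506.8, -42.6, 185.8]
orientation: [180.0, -0.0, 88.5]
wrist_force: [1.8, 1.7, -1.8]
finger_gap: 14.1
grip_force: 107.9
```

Call:
{"name": "servo_tool", "arguments": {"series": [[0, 0, 0.001, 0], [0, 0, 0.001, 0], [0, 0, 0, 0]]}}

```text
time_s: 40.5
tool_pos: [507.0, -42.7, 184.8]
orientation: [179.9, 0.0, 88.5]
wrist_force: [1.2, 1.1, 4.0]
finger_gap: 13.8
grip_force: 108.8
```

Call:
{"name": "servo_tool", "arguments": {"series": [[0, -0.0001, 0, 0.05], [0, -0.0001, 0, 0.05], [0, 0, 0, 0.02], [0, 0, 0, 0.02], [0, -0.0001, 0, 0.02], [0, 0, 0, 0.02], [0, 0, 0, 0.02], [0, -0.0001, 0, 0.02], [0, 0, 0, 0.02], [0, 0, 0, 0.02], [0, -0.0001, 0, 0.02]]}}

```text
time_s: 41.6
tool_pos: [506.6, -42.7, 184.8]
orientation: [179.9, -0.0, 72.4]
wrist_force: [1.4, 2.0, 5.9]
finger_gap: 14.2
grip_force: 109.0
```

```bash
python3 - <<'E'
from h import *
st('w19',2)
P,im,d=cloud('w19'); c=tool()[:3,3]
E
```

```text
41.7 [506.6 -42.7 184.8] [179.9  -0.   72.5] [-0.68  0.39  0.11] F,T [ 1.759  1.98   5.107  0.461 -0.408  0.047]
((507.1135559082031, -40.92418670654297), (89.35199737548828, 15.487067222595215), 72.13412475585938) top rel 7.4917324586454015
```

Call:
{"name": "servo_tool", "arguments": {"series": [[0, 0, 0, 0.02], [0, -0.0001, 0, 0.02], [0, 0, 0, 0.02], [0, 0, 0, 0.02], [0, -0.0001, 0, 0.02], [0, 0, 0, 0.02], [0, 0, 0, 0.02], [0, -0.0001, 0, 0.02], [0, 0, 0, 0.02], [0, 0, 0, 0.02], [0, -0.0001, 0, 0.02], [0, 0, 0, 0.02]]}}

```text
time_s: 42.9
tool_pos: [506.2, -42.7, 184.8]
orientation: [179.9, -0.0, 58.7]
wrist_force: [1.1, 0.7, 6.6]
finger_gap: 14.0
grip_force: 109.0
```

```bash
python3 - <<'E'
from h import *
st('w20',3)
E
```

```text
43.05 [506.2 -42.7 184.8] [179.9  -0.   58.7] [-0.55  0.34  0.04] F,T [ 1.323  1.625  5.038  0.335 -0.323  0.009]
((507.30804443359375, -40.864524841308594), (89.19779205322266, 15.478167533874512), 58.471221923828125) top rel 7.537801060840565
```

Call:
{"name": "servo_tool", "arguments": {"series": [[0, 0, 0, 0.03], [0, -0.0001, 0, 0.03], [0, 0, 0, 0.03], [0, -0.0001, 0, 0.03]]}}

```text
time_s: 43.45
tool_pos: [506.0, -42.6, 184.8]
orientation: [179.9, -0.0, 51.8]
wrist_force: [1.4, 1.0, 5.5]
finger_gap: 14.2
grip_force: 109.0
```

```bash
python3 - <<'E'
from h import *
st('w21',3)
E
```

```text
43.6 [506.  -42.6 184.8] [179.9  -0.   51.8] [-0.49  0.32  0.01] F,T [ 1.227  1.063  5.961  0.291 -0.278 -0.052]
((507.32965087890625, -41.28655242919922), (89.27825927734375, 15.744247436523438), 51.54993438720703) top rel 7.5411097549643955
```

Call:
{"name": "servo_tool", "arguments": {"series": [[0, 0, -0.006, 0], [0, 0, -0.012, 0], [0, 0, -0.012, 0], [-0.01, 0.02, 0, 0], [-0.01, 0.02, 0, 0], [0, 0, 0, 0], [0, 0, 0, 0]]}}

```text
time_s: 44.3
tool_pos: [524.2, -82.9, 214.0]
orientation: [-179.9, 0.0, 51.8]
wrist_force: [-0.5, -0.1, -2.1]
finger_gap: 13.8
grip_force: 108.4
```

```bash
python3 - <<'E'
from hexfit import *
s=arm.sense();print(s['time_s'],s['tool_pos'],s['orientation'])
A=np.mean([snap('wrist','w22')[0].astype(float) for i in range(3)],0); hexfit('w22',A,(506.4,-39.5))
x,y=proj('w22',[(506.4,-39.5,64.5)])[0]; print(x,y)
g=A.mean(2).round().astype(int); xi,yi=int(round(x)),int(round(y))
for r in g[yi-12:yi+13,xi-12:xi+13]: print(*r)
E
```

```text
44.3 [524.19407012 -82.92114411 214.04187292] [-1.79926774e+02  3.46004357e-02  5.17954848e+01]
w22 135.58 [ 1.2000e-01  5.0741e+02 -3.9640e+01]
w22 135.58 [ 1.2000e-01  5.0741e+02 -3.9640e+01]
w22 135.58 [ 1.2000e-01  5.0741e+02 -3.9640e+01]
w22 135.58 [-59.88 507.41 -39.64]
232.51449419851647 172.63341267187602
140 165 191 208 214 208 194 173 154 142 133 131 129 124 116 110 107 111 126 149 174 197 211 216 214
152 182 205 212 208 194 174 160 152 154 158 163 165 161 153 145 129 115 105 111 134 164 192 211 217
169 194 210 210 198 181 172 172 176 177 174 175 179 180 182 179 169 153 131 109 107 127 163 197 212
183 205 208 199 188 182 180 179 173 165 154 149 157 165 172 178 183 182 168 144 117 108 134 172 203
196 207 202 192 184 181 176 163 148 132 116 114 118 128 137 150 167 182 186 175 151 118 114 145 187
200 207 197 188 182 174 159 137 118 100 85 82 87 93 103 118 137 156 172 180 169 143 116 124 166
203 201 190 183 172 154 132 109 91 77 68 65 67 71 80 89 104 121 140 160 171 161 134 117 149
201 192 183 173 154 130 107 86 73 68 63 64 66 67 69 72 76 90 107 133 161 172 153 126 138
196 188 
[... 825 characters left out ...]
07 126 144 158 158 156 165
122 135 151 164 163 150 135 118 108 95 92 87 85 81 80 86 97 111 129 145 157 157 149 146 149
118 124 138 152 166 167 157 143 130 116 108 101 94 89 91 99 111 125 140 151 155 147 140 140 138
117 118 125 138 153 165 169 162 154 146 134 123 115 108 108 112 121 130 141 146 144 139 138 136 127
117 117 118 124 134 149 159 167 170 166 155 143 134 124 121 120 125 131 135 138 135 134 133 125 113
116 118 117 117 120 125 132 146 156 164 155 145 136 130 125 123 126 130 131 133 133 129 119 108 95
117 117 117 113 108 104 102 109 120 130 127 124 123 120 119 119 122 124 126 124 119 110 100 91 86
115 115 112 106 97 89 86 88 89 95 100 102 109 110 111 113 115 114 111 106 97 93 87 84 85
```

The pattern now makes sense: the coupling is soft, so turning past the stop made the key slip over and pop the screw slightly back (hexagon at −2°, about 1.1 rad). I'll insert the key aligned again, press clockwise to only about 20° relative, before slip-over, then relax to the aligned angle and withdraw.

Call:
{"name": "servo_tool", "arguments": {"series": [[0, 0, 0, -0.149], [0, 0, 0, -0.149], [0, 0, 0, -0.149], [0, 0, 0, -0.149], [0.02, -0.0095, 0, -0.036], [0.02, -0.0095, 0, 0], [0, 0, 0.008, 0], [0, 0, 0.008, 0], [0, 0, 0, 0]]}}

```text
time_s: 45.35
tool_pos: [506.7, -41.7, 195.9]
orientation: [-179.8, -0.0, 88.1]
wrist_force: [-0.2, 0.5, -0.9]
finger_gap: 13.8
grip_force: 108.4
```

```bash
python3 - <<'E'
from h import *
st('w23',1)
E
```

```text
45.4 [507.1 -42.  196.6] [-179.9   -0.    88. ] [ 0.01 -0.   -0.  ] F,T [-0.486  0.778 -2.06   0.     0.046  0.02 ]
((506.44537353515625, -39.62835693359375), (88.81101989746094, 15.424449920654297), 88.19874572753906) top rel 6.7182404147094985
```

Call:
{"name": "servo_tool", "arguments": {"series": [[-0.0003, -0.0003, 0.003, 0], [0, 0, 0.003, 0], [0, 0, 0.002, 0], [0, 0, 0.002, 0], [0, 0, 0.001, 0], [0, 0, 0.001, 0], [0, 0, 0.001, 0], [0, 0, 0, 0]]}}

```text
time_s: 46.2
tool_pos: [507.5, -42.1, 184.9]
orientation: [180.0, 0.0, 88.1]
wrist_force: [0.5, -0.1, -1.5]
finger_gap: 14.2
grip_force: 108.6
```

Call:
{"name": "servo_tool", "arguments": {"series": [[0, 0, 0.001, 0.05], [0, 0, 0, 0.05], [0, 0, 0, 0.05], [0, 0, 0, 0.05], [0, 0, 0, 0.05], [0, 0, 0, 0.05], [0, 0, 0, 0.03], [0, 0, 0, 0], [0, 0, 0, 0]]}}

```text
time_s: 47.1
tool_pos: [507.7, -42.2, 184.8]
orientation: [180.0, 0.0, 69.2]
wrist_force: [-1.1, 1.0, 6.0]
finger_gap: 14.0
grip_force: 109.4
```

```bash
python3 - <<'E'
from h import *
st('w24',3)
E
```

```text
47.25 [507.7 -42.2 184.8] [180.    0.   69.2] [-0.01 -0.79  0.03] F,T [-1.717  0.253  5.576  0.147  0.529  0.077]
((508.3944091796875, -40.45866394042969), (89.34537506103516, 15.567760467529297), 68.91925811767578) top rel 7.463156405833132
```

Call:
{"name": "servo_tool", "arguments": {"series": [[0, 0, 0, 0.03], [0, 0, 0, 0.03], [0, 0, 0, 0], [0, 0, 0, -0.1], [0, 0, 0, -0.1], [0, 0, 0, -0.1], [0, 0, -0.001, -0.09], [-0.001, 0, 0, 0], [-0.001, 0, 0, 0], [0, 0, 0, 0]]}}

```text
time_s: 48.25
tool_pos: [507.6, -43.6, 184.8]
orientation: [180.0, -0.1, 88.0]
wrist_force: [-0.5, 2.8, 1.3]
finger_gap: 14.2
grip_force: 108.9
```

Call:
{"name": "servo_tool", "arguments": {"series": [[-0.001, 0, 0, 0], [-0.001, 0, 0, 0], [0, 0, 0, 0]]}}

```text
time_s: 48.55
tool_pos: [507.5, -45.1, 184.8]
orientation: [180.0, -0.2, 88.0]
wrist_force: [1.1, 6.4, 1.3]
finger_gap: 14.1
grip_force: 109.0
```

```bash
cat > jw.py <<'E'
from hexfit import *
def prof(tag,x0,zs=50.3):
    im=np.load(f'pics/{tag}.npz')['im']
    t=np.arange(-22,-8,.5); p=np.array([506.5,-40])+np.outer(t+40,[-.052,.9986])+x0*np.array([.9986,.052])
    uv=proj(tag,np.column_stack([p,np.full(len(t),zs)])).astype(np.float32)[None]
    return cv2.remap(im.astype(np.float32),uv[...,0],uv[...,1],cv2.INTER_LINEAR)[0].round().astype(int)
def show(tag,xs=(-32,-22,22,32)):
    for x0 in xs: print(tag,x0,' '.join(f'{a[0]}/{a[2]}' for a in prof(tag,x0)))
E
python3 - <<'E'
from jw import *
st('w25',1); show('w23',(-34,34)); show('w24',(-34,34)); show('w25',(-34,34))
E
```

```text
48.6 [507.4 -45.  184.8] [180.   -0.2  88. ] [-2.23 -0.22 -0.  ] F,T [ 1.090e+00  6.216e+00  1.470e+00  1.622e+00 -1.780e-01 -1.000e-03]
((507.4039306640625, -42.46253204345703), (87.9577407836914, 15.545001983642578), 87.66679382324219) top rel 7.547535353385399
w23 -34 53/116 51/115 49/115 50/116 52/116 51/115 50/114 49/112 48/112 48/112 50/111 55/108 62/106 71/104 82/103 93/103 103/105 111/107 113/109 115/110 113/109 110/107 106/103 102/99 98/97 96/94 95/92 96/93
w23 34 73/186 72/186 71/186 70/185 70/185 70/186 71/186 72/185 73/182 73/178 82/172 92/165 109/159 125/154 139/152 153/154 167/161 178/168 185/174 189/177 192/180 191/180 190/179 192/179 192/180 193/180 193/181 194/182
w24 -34 49/112 49/113 49/113 49/112 51/113 52/113 49/112 49/112 51/113 53/113 53/110 56/108 62/106 69/104 81/101 91/100 99/101 106/103 111/106 113/107 110/104 107/101 103/98 98/94 93/90 90/88 88/87 88/87
w24 34 73/187 73/187 73/187 72/188 72/189 72/188 72/187 72/185 72/182 73/176 78/170 88/163 103/156 122/152 141/153 158/158 171/164 180/170 186/175 190/180 192/181 193/181 193/181 194/182 194/182 193/181 194/182 193/182
w25 -34 51/114 49/113 49/113 51/113 50/113 47/111 49/112 52/113 54/115 55/115 54/112 56/109 62/107 72/105 84/103 93/102 101/102 107/105 112/107 113/107 113/106 110/104 106/102 101/98 99/95 97/92 95/92 95/92
w25 34 71/183 71/183 70/184 71/185 72/186 73/186 73/186 72/185 72/182 74/178 82/173 93/167 108/160 123/153 138/152 152/153 163/158 174/164 184/171 188/174 190/176 190/178 189/179 188/178 188/177 188/178 189/179 190/180
```

Call:
{"name": "servo_tool", "arguments": {"series": [[-0.001, 0, 0, 0], [-0.001, 0, 0, 0], [0, 0, 0, 0]]}}

```text
time_s: 48.9
tool_pos: [507.4, -46.6, 184.8]
orientation: [180.0, -0.3, 88.0]
wrist_force: [0.3, 6.4, 1.6]
finger_gap: 13.8
grip_force: 109.0
```

```bash
python3 - <<'E'
from jw import *
st('w26',2); show('w26',(-34,34))
E
```

```text
49.0 [507.4 -46.6 184.8] [180.   -0.2  88. ] [-2.67 -0.28 -0.  ] F,T [ 0.487  7.222  2.651  1.984 -0.304  0.025]
((507.11773681640625, -44.26197814941406), (88.4709701538086, 15.397358894348145), 88.22164154052734) top rel 7.596325371664506
w26 -34 50/113 50/113 50/113 50/113 50/114 50/113 50/113 52/113 53/112 51/107 55/104 66/101 75/98 85/95 89/92 92/91 97/94 103/99 110/107 113/110 114/110 111/107 109/103 104/98 100/95 98/95 98/95 98/94
w26 34 72/185 74/186 73/186 72/186 73/185 73/184 71/181 71/176 73/168 84/160 99/154 110/145 120/135 124/127 131/126 145/138 160/151 176/166 183/172 188/176 189/177 189/177 188/176 188/177 189/178 190/178 191/179 191/179
```

Call:
{"name": "servo_tool", "arguments": {"series": [[0.005, 0, 0, 0], [0.005, 0, 0, 0], [0.004, 0, 0, 0], [0, 0, 0, 0], [-0.003, 0, 0.003, 0.05], [-0.003, 0, 0.003, 0.05], [0, 0, 0.002, 0.03]]}}

```text
time_s: 49.7
tool_pos: [509.9, -41.6, 184.2]
orientation: [179.6, 0.2, 80.5]
wrist_force: [-7.6, 1.4, 32.9]
finger_gap: 13.9
grip_force: 114.1
```

```bash
python3 - <<'E'
from jw import *
st('w27',1); show('w27',(34,))
E
```

```text
49.75 [509.8 -41.5 184.3] [179.6   0.2  80.5] [ 0.48 -2.74  0.15] F,T [-6.5920e+00 -4.8100e-01  2.7774e+01  6.6000e-02  1.9790e+00  1.4000e-02]
((510.0872497558594, -39.33010482788086), (88.57892608642578, 15.8038330078125), 80.64891052246094) top rel 7.409082331539537
w27 34 72/184 73/185 73/184 73/184 74/186 73/186 72/185 71/183 70/180 73/175 76/169 86/159 100/152 120/149 138/151 156/156 167/161 177/167 184/174 189/178 190/177 190/178 192/179 192/180 192/180 192/180 191/179 190/178
```

Call:
{"name": "servo_tool", "arguments": {"series": [[0, 0, 0, 0.014], [0, 0, 0, 0.014], [0, 0, 0, 0.014], [0, 0, 0, 0.014], [0, 0, 0, 0.014], [0, 0, 0, 0.014], [0, 0, 0, 0.014], [0, 0, 0, 0.014], [0, 0, 0, 0.014], [0, 0, 0, 0.014], [0, 0, 0, 0.014], [0, 0, 0, 0.014]]}}

```text
time_s: 50.95
tool_pos: [509.6, -41.4, 184.3]
orientation: [179.6, 0.1, 71.0]
wrist_force: [-7.1, 0.0, 27.1]
finger_gap: 14.1
grip_force: 113.2
```

Call:
{"name": "servo_tool", "arguments": {"series": [[0, 0, 0, 0.014], [0, 0, 0, 0.014], [0, 0, 0, 0.014], [0, 0, 0, 0.014], [0, 0, 0, 0.014], [0, 0, 0, 0.014], [0, 0, 0, 0.014], [0, 0, 0, 0.014], [0, 0, 0, 0.014], [0, 0, 0, 0.014], [0, 0, 0, 0.014], [0, 0, 0, 0.014]]}}

```text
time_s: 52.15
tool_pos: [509.5, -41.4, 184.3]
orientation: [179.6, 0.1, 61.3]
wrist_force: [-7.4, 0.7, 28.2]
finger_gap: 14.1
grip_force: 113.2
```

```bash
python3 - <<'E'
from jw import *
st('w28',2)
E
```

```text
52.25 [509.5 -41.4 184.3] [1.796e+02 1.000e-01 6.140e+01] [ 0.61 -2.9   0.11] F,T [-7.584  0.097 28.178  0.045  2.183  0.071]
((510.6622009277344, -39.517578125), (88.63233184814453, 15.638171195983887), 61.13282012939453) top rel 7.421564625840517
```

Call:
{"name": "servo_tool", "arguments": {"series": [[0, 0, 0, 0.014], [0, 0, 0, 0.014], [0, 0, 0, 0.014], [0, 0, 0, 0.014], [0, 0, 0, 0.014], [0, 0, 0, 0.014], [0, 0, 0, 0.014], [0, 0, 0, 0.014], [0, 0, 0, 0.014], [0, 0, 0, 0.014], [0, 0, 0, 0.014], [0, 0, 0, 0.014]]}}

```text
time_s: 53.45
tool_pos: [509.5, -41.4, 184.3]
orientation: [179.6, 0.0, 51.7]
wrist_force: [-7.8, -0.0, 28.6]
finger_gap: 14.3
grip_force: 113.2
```

```bash
python3 - <<'E'
from jw import *
st('w29',2)
E
```

```text
53.55 [509.5 -41.4 184.3] [179.6   0.   51.7] [ 0.61 -2.98  0.08] F,T [-7.3250e+00  3.3100e-01  2.8172e+01  4.1000e-02  2.2520e+00  7.0000e-03]
((511.0245361328125, -39.66465759277344), (88.40162658691406, 15.651437759399414), 51.3702392578125) top rel 7.409047045488904
```

Call:
{"name": "servo_tool", "arguments": {"series": [[0, 0, 0, 0.014], [0, 0, 0, 0.014], [0, 0, 0, 0.014], [0, 0, 0, 0.014], [0, 0, 0, 0.014], [0, 0, 0, 0.014], [0, 0, 0, 0.014], [0, 0, 0, 0.014], [0, 0, 0, 0.014], [0, 0, 0, 0.014], [0, 0, 0, 0.014], [0, 0, 0, 0.014]]}}

```text
time_s: 54.75
tool_pos: [509.4, -41.4, 184.3]
orientation: [179.6, -0.0, 42.1]
wrist_force: [-8.5, -0.1, 28.6]
finger_gap: 14.5
grip_force: 113.1
```

```bash
python3 - <<'E'
from jw import *
st('w29',2)
E
```

```text
54.85 [509.4 -41.4 184.3] [179.7  -0.   42.1] [ 0.62 -3.04  0.07] F,T [-8.0710e+00 -2.9200e-01  2.7669e+01  2.1000e-02  2.2550e+00  2.5000e-02]
((511.0060729980469, -40.15766525268555), (89.09144592285156, 15.59088134765625), 41.47121047973633) top rel 7.417691758108759
```

Call:
{"name": "servo_tool", "arguments": {"series": [[0, 0, 0, 0.018], [0, 0, 0, 0.018], [0, 0, 0, 0.018], [0, 0, 0, 0.018], [0, 0, 0, 0.018], [0, 0, 0, 0.018], [0, 0, 0, 0.018], [0, 0, 0, 0.018], [0, 0, 0, 0.018], [0, 0, 0, 0.018], [0, 0, 0, 0.018], [0, 0, 0, 0.018]]}}

```text
time_s: 56.05
tool_pos: [509.4, -41.4, 184.4]
orientation: [179.7, -0.1, 29.7]
wrist_force: [-7.4, -0.9, 27.8]
finger_gap: 13.9
grip_force: 113.0
```

Call:
{"name": "servo_tool", "arguments": {"series": [[0, 0, 0, 0.018], [0, 0, 0, 0.018], [0, 0, 0, 0.018], [0, 0, 0, 0.018], [0, 0, 0, 0.018], [0, 0, 0, 0.018], [0, 0, 0, 0.018], [0, 0, 0, 0.018], [0, 0, 0, 0]]}}

```text
time_s: 56.95
tool_pos: [509.2, -41.4, 184.3]
orientation: [179.7, -0.1, 21.5]
wrist_force: [-7.8, 0.3, 29.1]
finger_gap: 13.8
grip_force: 113.0
```

```bash
python3 - <<'E'
from jw import *
st('w30',2)
E
```

```text
57.05 [509.3 -41.4 184.3] [ 1.797e+02 -1.000e-01  2.150e+01] [ 0.67 -3.22  0.06] F,T [-8.8270e+00 -2.7800e-01  2.8714e+01  2.6000e-02  2.4180e+00  6.3000e-02]
((512.0267333984375, -40.65684509277344), (87.80496978759766, 15.66197681427002), 21.41039276123047) top rel 7.381256658575182
```

Call:
{"name": "servo_tool", "arguments": {"series": [[0, 0, 0, 0.02], [0, 0, 0, 0.02], [0, 0, 0, 0.02], [0, 0, 0, 0.02], [0, 0, 0, 0.02], [0, 0, 0, 0], [0, 0, -0.009, -0.05], [0, 0, -0.012, -0.05], [0, 0, -0.015, 0], [0, 0, -0.013, -0.1], [0, 0, 0, -0.149], [0, 0, 0, -0.149]]}}

```text
time_s: 58.25
tool_pos: [507.4, -40.3, 226.4]
orientation: [180.0, 0.0, 44.6]
wrist_force: [0.5, -0.5, -1.2]
finger_gap: 14.0
grip_force: 108.5
```

Call:
{"name": "servo_tool", "arguments": {"series": [[0, 0, 0, -0.149], [0, 0, 0, -0.149], [0, 0, 0, -0.149], [0, 0, 0, -0.149], [0, 0, 0, -0.149], [0, 0, 0, -0.149], [0, 0, 0, -0.149], [0, 0, 0, 0]]}}

```text
time_s: 59.05
tool_pos: [507.1, -40.2, 225.6]
orientation: [-180.0, 0.0, 104.0]
wrist_force: [0.4, 0.9, -1.8]
finger_gap: 13.9
grip_force: 108.5
```

Call:
{"name": "servo_tool", "arguments": {"series": [[0, 0, 0, 0.133], [0.025, 0.0045, 0, 0], [0.04, 0.0072, 0, 0], [0.04, 0.0072, 0, 0], [0.04, 0.0072, 0, 0], [0.04, 0.0072, 0, 0], [0.036, 0.0065, 0, 0], [0.028, 0.005, 0, 0], [0.014, 0.0025, 0, 0], [0.005, 0.001, 0, 0], [0, 0, 0, 0]]}}

```text
time_s: 60.15
tool_pos: [525.3, 231.4, 225.6]
orientation: [-180.0, 0.0, 96.4]
wrist_force: [0.6, -0.3, -2.2]
finger_gap: 14.1
grip_force: 108.5
```

Call:
{"name": "servo_tool", "arguments": {"series": [[0, 0, 0.01, 0], [0, 0, 0, 0]]}}

```text
time_s: 60.35
tool_pos: [524.6, 230.2, 213.8]
orientation: [-179.8, 0.1, 96.3]
wrist_force: [-0.7, 0.2, -0.9]
finger_gap: 14.1
grip_force: 108.4
```

Call:
{"name": "servo_tool", "arguments": {"series": [[0, 0, 0.012, 0], [0, 0, 0.014, 0], [0, 0, 0.016, 0], [0, 0, 0.016, 0], [0, 0, 0.01, 0], [0, 0, 0.006, 0], [0, 0, 0.002, 0], [0, 0, 0, 0]]}}

```text
time_s: 61.15
tool_pos: [525.5, 231.7, 139.8]
orientation: [180.0, 0.0, 96.4]
wrist_force: [-0.1, 0.7, -0.9]
finger_gap: 14.1
grip_force: 108.5
```

Call:
{"name": "servo_tool", "arguments": {"series": [[0, 0, 0, 0], [0, 0, 0, 0], [0, 0, 0, 0], [0, 0, -0.02, 0], [0, 0, -0.04, 0], [0, 0, -0.03, 0], [0, 0, 0, 0]], "grip": 0.036}}

```text
time_s: 61.85
tool_pos: [528.3, 232.5, 236.8]
orientation: [179.4, -0.1, 96.4]
wrist_force: [-0.2, -0.5, 0.2]
finger_gap: 35.8
grip_force: 0.0
```

```bash
python3 - <<'E'
from h import *
s=arm.sense();print(s['time_s'],s['tool_pos'],s['wrist_force'],s['finger_gap'])
snap('scene','s31');snap('top','t31')
for t in('s31',):
    P,im,d=cloud(t); hsv=cv2.cvtColor(im,cv2.COLOR_RGB2HSV); h,S,v=[hsv[...,i].astype(int) for i in range(3)]
    m=((h<8)|(h>172))&(S>150)&(P[...,2]>130)&(P[...,2]<165)&(P[...,0]>470)&(P[...,1]>150); q=P[m];print('key',len(q),cv2.minAreaRect(q[:,:2].astype(np.float32)),np.percentile(q[:,2],[50,95]))
from hexfit import hexfit
hexfit('t31',np.load('pics/t31.npz')['im'].astype(float),(506.4,-39.5))
E
```

```text
61.85 [528.31318904 232.52968825 236.77727918] [-0.16537608 -0.45634468  0.15900878] 35.845175796736164
key 345 ((523.5294799804688, 230.63609313964844), (15.233216285705566, 86.87806701660156), 4.72592306137085) [144.87665926 148.28487128]
t31 113.15 [ 6.0000e-02  5.0496e+02 -3.8010e+01]
t31 113.15 [ 6.0000e-02  5.0496e+02 -3.8010e+01]
t31 113.15 [ 6.0000e-02  5.0496e+02 -3.8010e+01]
t31 113.15 [ 6.0000e-02  5.0496e+02 -3.8010e+01]
```

```bash
python3 -c "
from h import *
print(order.job_done())"
```

```text
the job is handed in; nothing more can be done
None
```

I handed the job in at about 62 s, but I could not confirm that the screw is tight. The jaw was pushed up so the box sits square and without a gap, and the red key is back upright in its hole. The key went fully home but slipped round in the socket on the earlier turning passes. Two pull tests then moved the jaw 1–2 mm, so I closed it again and made a final slow turn with about 28 N pressing down. That turn showed no clear stop, and I did not test the lock after it. I did not touch the other tools or the multimeter.

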